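# Secure specimen canisters for the drive

### The arm

A 7-joint arm with a two-finger parallel gripper is mounted at the origin on a cart in front of the work surface, level with it; the furniture and walls round the work are solid. World frame = base frame: x ahead of the robot, y to its left, z up, the work surface at z = 0. Lengths are in m, angles in rad, forces in N, time in s.
With the tool pointing down it reaches from about 0.4 to 0.85 m from the base axis. Payload 4.5 kg.
Tool frame: the origin (TCP) lies on the centre line of the jaws, within the pads' length; the fingertips stand 11 mm ahead of it and the grasp point (between the pads) lies 8 mm behind it; z points along the fingers, y is the line along which they close (so a half turn about z gives the same grasp; the last joint's range is limited). The gripper opens to 88 mm and grips with 3 to 60 N. Pads are 18 mm wide; open, the fingers measure 123 mm over their backs; the gripper's body (75 mm by 187 mm) begins 45 mm behind the grasp point.
Start: joints at [-1.22, 0.689, -0.195, 1.565, 0.157, 0.902, -0.215], TCP at [0.195, 0.594, 0.25] pointing down, gripper open.
Joint ranges: [-3.01, 3.01], [-0.46, 2.08], [-1.47, 1.51], [0.13, 2.56], [-1, 4.14], [0.04, 2.09], [-2.66, 2.66]. Speed limits (rad/s): [2.57, 2.57, 3.14, 3.14, 3.14, 3.14, 3.14].

### API

Orientations are given as a unit quaternion [x, y, z, w].
In Python, from plant import * gives the robot as it stands. The module is installed in compiled form; this text tells all that it offers.
- The arm moves only by the tool send_rows, never from a script. Its argument "motion" is a list of rows, each an object of numbers: "x", "y", "z": the shift along the tool's x, y, z in cm; "rx", "ry", "rz": the turn, a rotation vector about the tool's x, y, z in rad; "jaw": the finger opening in cm, from 0 to 8.81. In form: [{"x": .., "y": .., "z": .., "rx": .., "ry": .., "rz": .., "jaw": ..}, ...]. A call has exactly 5 rows; each row shifts and turns the commanded pose from where the row before left it, along the tool's axes as they then stand; what a row does not reach is not made up. A row lasts 1/10 s, in which the tool goes at most 50 mm and 8.59 degrees, less where a joint would pass 70% of its speed; a pose out of reach is approached as far as the arm can. A call is refused whole if a number of a shift passes 5 or a number of a turn 0.15, either way. A call with a gripper value outside its range is refused whole. The fingers move at their own pace and stop on an object; "grip_force" is the grip in N (left out, the last holds). Time passes only in rows, so rows that do not move let the fingers close, or fill a call up. It gives the time, the measured TCP pose, the force, the opening and the grip force at its end, in the units of the state.
- get_state(): the state, without advancing time (a new reading comes with each control period).
- snapshot(name): name is "scene" or "top" or "wrist"; returns a dict with "img" (420x560x3 uint8, red, green, blue), "vertical_fov" (degrees; the focal length in pixels is half the picture's height over the tangent of half this angle, whatever the lens; pixels are square), "cx", "cy" (the principal point, pixels), "extrinsics" (4x4, takes a point from camera to world coordinates). Camera axes: x right, y up, looking along -z (the intrinsics and any distortion apply to the point x, -y, -z); pixel columns grow to the right and rows downward; lengths in m; the calibration is good to about 2 mm. A picture is of the moment at which its call begins. There is no depth.
- finish_job(): hands the job in; it is judged then, once.
The state is a dict: "clock": time; "q": joint angles; "qd": joint speeds; "joint_torque": joint torques, N m; "tool_pos": TCP position; "eef_rot": TCP orientation; "contact_force": force on the tool from outside, world axes, zero at the start; "moment": the same for the moment, N m; "opening": opening from 0.0 (shut) to 1.0 (fully open); "finger_force": force on a finger pad.
Only numpy, scipy, OpenCV 4.12 (cv2) and the standard library are available. Lean on these libraries where they do the work, as an engineer would, in place of code of your own. Each camera call takes 0.05 s, during which the arm holds its last target. There are 200 camera calls.

### The job

Get the blood specimens ready for the drive. Lay every canister waiting in the green reception rack in a groove of its own in the sliding carrier and roll it there until you feel its flat drop home against a groove wall; when all are home, push the carrier under the yellow hold-down bar right up to its stop, then slip the orange lock sleeve, flange down, fully down over the steel stud so that the carrier cannot slide back. Leave the other things on the bench where they stand.

Things in the scene. Friction and masses are not known exactly. Their poses are not given: they have to be found in the camera images.
- canister_red: red-capped specimen canister, 96 mm long, 0.12 kg: clear barrel dia 30 over the middle 60 mm; slick D-shaped collars dia 40 x 18 at both ends, red one at +z. Each collar has one flat, 14 from the axis, 29 wide, both on the same side, marked by a white stripe. Origin mid-length on the axis; z along the axis, x points out of the flat.
- canister_blue: blue-capped specimen canister, 96 mm long, 0.12 kg: clear barrel dia 30 over the middle 60 mm; slick D-shaped collars dia 40 x 18 at both ends, blue one at +z. Each collar has one flat, 14 from the axis, 29 wide, both on the same side, marked by a white stripe. Origin mid-length on the axis; z along the axis, x points out of the flat.
- canister_yellow: yellow-capped specimen canister, 96 mm long, 0.12 kg: clear barrel dia 30 over the middle 60 mm; slick D-shaped collars dia 40 x 18 at both ends, yellow one at +z. Each collar has one flat, 14 from the axis, 29 wide, both on the same side, marked by a white stripe. Origin mid-length on the axis; z along the axis, x points out of the flat.
- rack: green reception rack, fixed, 110 x 206 mm, 31 high; three shallow cradles at x = +66, 0, -66; free space 74 mm long between its two notched end plates, floor 10 high. Origin on the worktop under its middle; its frame is tipped: z along the cradles, x across them, y up. A canister in it has its axis about 39 above the worktop. Not every cradle is filled.
- dock: grey base plate 226 x 250 x 8 mm, fixed to the worktop, on which the aluminium carrier slides; origin on the worktop under the middle of the carrier's outer (loading) position; x points along the slide, towards the yellow bar and the stop.
- carrier (a joint): travel of the carrier along the dock's x in m: 0 fully out, 0.085 at its stop; friction about 3 N holds it.
- carrier_mid (a point): middle of the carrier (116 x 200 mm) at the level of its groove bottoms, 19 above the worktop; x along grooves and slide. Two blue end plates 74 apart carry three V-grooves, walls at 45 deg, 50 wide, 25 deep; between the plates it is open down to the floor, 4 lower. End lips 110 apart stop a canister lengthwise; moves with the carrier.
- groove_1 (a point): bottom of carrier groove 1, mid-length, at y = +64 mm from carrier_mid. A canister lying on its round side has its axis 28.3 mm above this point; rolled about its axis either way until its flat is near a wall, it drops home by itself: axis 24.0 above, 4.2 towards that wall, flat against it (facing 45 deg from straight down).
- groove_2 (a point): bottom of carrier groove 2, mid-length, at y = +0 mm from carrier_mid. As groove 1.
- groove_3 (a point): bottom of carrier groove 3, mid-length, at y = -64 mm from carrier_mid. As groove 1.
- push_tab (a point): middle of the near face of the black push tab on the carrier's near end: 70 wide, 10 thick, its top 55 above the worktop, this point 43 above it; push here along the dock's +x.
- bar_under (a point): middle of the underside of the yellow hold-down bar (18 x 244 x 10 mm, along the dock's y on two posts), fixed, 65.2 above the worktop: canisters with the flat home clear it by 2.2 mm, others stand 2.1 too high.
- lock_sleeve: orange lock sleeve, loose, standing on the worktop: neck dia 26 mm, 60 high in all, foot flange dia 40 and 10 high, through bore 15, 0.06 kg; origin at the centre of its underside, z up.
- stud_base (a point): foot of the upright steel stud (dia 12 mm, round tip) on the dock plate, 8 above the worktop, beside the carrier: the sleeve's underside rests here. With the carrier at its stop, the carrier's steel lug (top 21 above the worktop) has just passed the stud on its +x side.
- stud_top (a point): tip of the stud, 80 mm above the worktop.
- centrifuge: bench centrifuge, fixed furniture, 354 deep x 271 wide, body 150 high with its lid open above; it stands between the rack and the dock, its front with knobs reaching to x = 0.51: carry things round in front of it. Origin under its middle.
- tape_roll: roll of surgical tape standing on end, dia 33, 50 high; a bystander
- brown_bottle: amber bottle with black cap, dia 60, 142 high; a bystander
- needle_pack: flat needle packet, 30 x 86 x 9 mm; a bystander

How it is judged:
On the way, in this order (a step that is already met when the one before it is completed fails the run):
1. every canister lies in a carrier groove with its flat home against a groove wall (z of canister_red in the frame of carrier_mid between 0.018 and 0.0262 m and x of canister_red in the frame of carrier_mid between -0.009 and 0.009 m and y of canister_red in the frame of carrier_mid between -0.085 and 0.085 m and angle between the z axis of each of canister_red, canister_blue, canister_yellow and the x axis of carrier_mid, either way round below 0.08 rad and z of canister_blue in the frame of carrier_mid between 0.018 and 0.0262 m and x of canister_blue in the frame of carrier_mid between -0.009 and 0.009 m and y of canister_blue in the frame of carrier_mid between -0.085 and 0.085 m and z of canister_yellow in the frame of carrier_mid between 0.018 and 0.0262 m and x of canister_yellow in the frame of carrier_mid between -0.009 and 0.009 m and y of canister_yellow in the frame of carrier_mid between -0.085 and 0.085 m), for 0.3 s.
2. the loaded carrier is pushed under the bar up to its stop, the canisters still home (all of step 1 and value of joint carrier above 0.081 m), for 0.2 s.
3. the lock sleeve is fully down over the stud (horizontal distance between lock_sleeve and stud_base below 0.004 m and z of lock_sleeve in the frame of stud_base below 0.004 m and angle between lock_sleeve's own z axis and vertical below 0.1 rad), for 0.2 s.
At the end, for the whole second after the job is handed in: Every canister lies along a carrier groove with its flat home on a wall (axis under 26 mm above the groove bottom: 24 home, 28 not); the carrier is within 4 mm of its stop; the lock sleeve is upright on the stud, within 4 mm of fully down; all is at rest (all of step 2 and all of step 3 and linear speed of each of canister_red, canister_blue, canister_yellow, lock_sleeve below 0.03 m/s); the robot touches nothing.
It fails at once if the tape roll is knocked away (distance of tape_roll from where it was at the start of the episode above 0.03 m).
It fails at once if the brown bottle is knocked away (distance of brown_bottle from where it was at the start of the episode above 0.03 m).
It fails at once if the needle pack is knocked away (distance of needle_pack from where it was at the start of the episode above 0.03 m).
Of canister_red, canister_blue, canister_yellow only 2 to 3 are there at a start; the rules pass over those that are not, and their reading is None.
At some moment in a run one of lock_sleeve may be knocked a few centimetres aside while the robot is not near it.
Once in a run the grip may slacken for a moment while it holds something.
It also fails if it takes over 210 s, if anything falls off the work surface, if the arm or the gripper's body presses on something with over 40 N, if the wrist force passes 120 N, or if a joint passes its speed limit or range.

## Working session

There is one attempt and no reset: what is moved stays moved. The work goes in short steps, Python scripts to look and compute and a tool call to move; the robot and the scene stay as the last step left them, time stands still between calls to the robot, and variables do not carry over. Pictures are saved under pics/ and viewed, at most 14 in all, crops included, and the job is handed in when it is done.

Besides the shell and the picture viewer there is one more tool, called as name(argument=value, ...) on one line, values as JSON. send_rows: Moves the arm, as the interface text tells. Its arguments: {"type":"object","properties":{"motion":{"type":"array"},"grip_force":{"type":"number"}},"required":["motion"]}

```bash
mkdir -p pics; cat > h.py <<'E'
from plant import *
import numpy as np, cv2
from scipy.spatial.transform import Rotation as R
def snap(n,f=None):
    s=snapshot(n)
    if f: cv2.imwrite('pics/'+f,s['img'][:,:,::-1])
    return s
def ray(s,u,v):
    f=210/np.tan(np.radians(s['vertical_fov'])/2); E=np.array(s['extrinsics'])
    d=E[:3,:3]@np.array([(u-s['cx'])/f,-(v-s['cy'])/f,-1]); return E[:3,3],d
def onz(s,u,v,z):
    o,d=ray(s,u,v); return o+d*(z-o[2])/d[2]
def proj(s,p):
    f=210/np.tan(np.radians(s['vertical_fov'])/2); E=np.array(s['extrinsics'])
    c=E[:3,:3].T@(np.array(p)-E[:3,3]); return s['cx']+f*c[0]/-c[2], s['cy']+f*c[1]/c[2]
def st():
    s=get_state(); print({k:np.round(s[k],4).tolist() for k in ('clock','q','tool_pos','eef_rot','contact_force','opening','finger_force')})
    print(np.round(R.from_quat(s['eef_rot']).as_matrix(),3).tolist()); return s
E
python3 - <<'E'
from h import *
for n in('scene','top'):
    s=snap(n,n+'0.png'); print({k:v for k,v in s.items() if k!='img'})
st()
E
```

```text
{'vertical_fov': 54.30558851789701, 'cx': 279.36707155558986, 'cy': 210.6763794323384, 'extrinsics': array([[ 0.5667341 ,  0.57938335, -0.58577077, -0.19998349],
       [-0.8236764 ,  0.38183939, -0.41923246, -0.60018699],
       [-0.01922595,  0.72007889,  0.6936258 ,  0.92739452],
       [ 0.        ,  0.        ,  0.        ,  1.        ]])}
{'vertical_fov': 52.97684294142798, 'cx': 274.9017544855643, 'cy': 215.09547040760836, 'extrinsics': array([[ 0.00642972,  0.99531662, -0.09645461,  0.42717634],
       [-0.99985923,  0.00490405, -0.01604619, -0.08581587],
       [-0.01549802,  0.0965442 ,  0.99520803,  1.30059743],
       [ 0.        ,  0.        ,  0.        ,  1.        ]])}
{'clock': 0.1, 'q': [-1.2202, 0.6899, -0.1945, 1.5662, 0.1573, 0.9025, -0.2151], 'tool_pos': [0.1946, 0.5934, 0.249], 'eef_rot': [0.1577, 0.9875, -0.0008, -0.0001], 'contact_force': [-0.9009, -0.3289, -1.1086], 'opening': 1.0005, 'finger_force': 0.0}
[[-0.95, 0.311, -0.0], [0.311, 0.95, -0.002], [-0.0, -0.002, -1.0]]
```

View pics/top0.png

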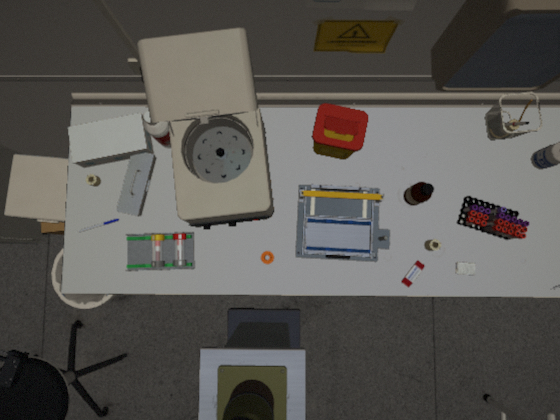

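View pics/scene0.png

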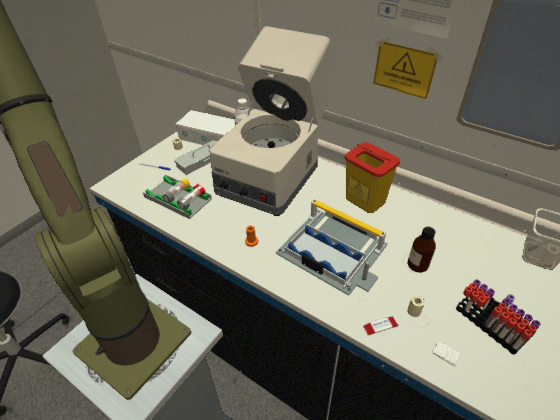

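Two canisters are in the rack: yellow at about (158,250) and red at (180,250). The sleeve is at (267,257), the dock is centred near (338,222), and the stud plate is at about (383,240). I'll zoom in.

```bash
python3 - <<'E'
from h import *
s=snap('top'); im=s['img'][:,:,::-1]
a=cv2.resize(im[225:280,120:200],None,fx=5,fy=5,interpolation=3)
b=cv2.resize(im[180:265,290:395],None,fx=5,fy=5,interpolation=3)
c=np.zeros((600,800,3),np.uint8); bb=b[:425,:525]; 
c[:275,:400]=a; c[:275,400:]=0
c2=np.zeros((425,800,3),np.uint8); c2[:,:525]=b
c[:425,275:]=b; c[:275,:275]=a[:,:275]*0; 
out=np.zeros((600,800,3),np.uint8); out[:425,:525]=b; out[325:600,400:]=a
cv2.imwrite('pics/crop.png',out)
hsv=cv2.cvtColor(s['img'],cv2.COLOR_RGB2HSV)
def blobs(n,lo,hi,z,win,mn=6):
    m=cv2.inRange(hsv,lo,hi); k=np.zeros_like(m); x0,x1,y0,y1=win; k[y0:y1,x0:x1]=m[y0:y1,x0:x1]
    N,l,stt,c=cv2.connectedComponentsWithStats(k)
    for i in range(1,N):
        if stt[i,4]>=mn: print(n,stt[i].tolist(),c[i].round(1),onz(s,*c[i],z).round(4))
blobs('sleeve',(5,150,100),(18,255,255),.06,(255,280,245,270))
blobs('green',(45,80,40),(85,255,255),.031,(115,205,225,280))
blobs('red',(0,130,80),(6,255,255),.05,(140,200,225,280))
blobs('yel',(20,110,80),(35,255,255),.05,(140,200,225,280))
blobs('bar',(20,150,100),(35,255,255),.075,(290,395,180,265))
E
```

```text
sleeve [261, 252, 13, 12, 91] [267.  257.1] [ 0.4235 -0.0434  0.06  ]
green [165, 235, 8, 4, 27] [168.8 236.8] [0.4828 0.2552 0.031 ]
green [186, 235, 6, 3, 17] [188.4 236.1] [0.4853 0.1959 0.031 ]
green [127, 236, 24, 4, 80] [139.3 237.8] [0.4792 0.3447 0.031 ]
green [164, 263, 10, 4, 33] [168.5 264.6] [0.3992 0.2533 0.031 ]
green [186, 263, 6, 3, 18] [188.5 264. ] [0.4014 0.1932 0.031 ]
green [127, 264, 25, 4, 87] [139.3 265.6] [0.3956 0.3415 0.031 ]
red [182, 233, 4, 6, 23] [183.4 235.6] [0.4857 0.2064 0.05  ]
red [173, 234, 5, 6, 23] [175.3 236.1] [0.4841 0.2306 0.05  ]
yel [151, 234, 13, 7, 72] [157.7 236.9] [0.4815 0.2832 0.05  ]
bar [303, 191, 78, 9, 427] [342.  194.7] [ 0.6069 -0.2621  0.075 ]
```

View pics/crop.png

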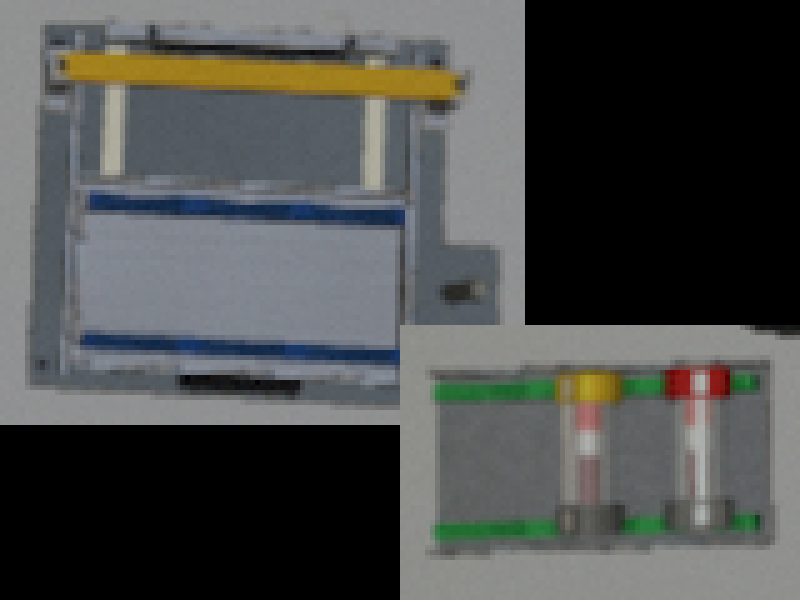

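send_rows(motion=[{"rz": -0.12},{"rz": -0.12},{"rz": -0.117},{},{}])

```text
schema error: expected keys x, y, z, rx, ry, rz, jaw
```

```bash
cat >> h.py <<'E'
def go(p,yaw=None):
    """print remaining shift (cm, tool axes) and yaw (rz) ; yaw = world angle of tool y axis, deg"""
    s=get_state(); M=R.from_quat(s['eef_rot']).as_matrix(); d=M.T@(np.array(p)-s['tool_pos'])*100
    print('d_tool cm',d.round(2),'at',np.round(s['tool_pos'],4),'z axis',M[:,2].round(3),'yaw',np.degrees(np.arctan2(M[1,1],M[0,1])).round(2),'t',round(s['clock'],2),'F',np.round(s['contact_force'],1),'open',round(s['opening']*8.81,2),'ff',round(s['finger_force'],1))
    if yaw is not None:
        a=np.radians(yaw); y=np.array([np.cos(a),np.sin(a),0]); T=np.c_[np.cross(y,[0,0,-1]),y,[0,0,-1]]
        print('rot tool', R.from_matrix(M.T@T).as_rotvec().round(3))
E
python3 -c "
from h import *
go([.40,.25,.22],92.3)"
```

```text
d_tool cm [-30.22 -26.24   2.95] at [0.1946 0.5935 0.2491] z axis [-0.    -0.001 -1.   ] yaw 71.85 t 0.15 F [-0.3 -0.2  0.6] open 8.82 ff 0.0
rot tool [-0.001 -0.    -0.357]
```

All keys required.

send_rows(motion=[{"x": 0,"y": 0,"z": 0,"rx": 0,"ry": 0,"rz": -0.12,"jaw": 8},{"x": 0,"y": 0,"z": 0,"rx": 0,"ry": 0,"rz": -0.12,"jaw": 8},{"x": 0,"y": 0,"z": 0,"rx": 0,"ry": 0,"rz": -0.117,"jaw": 8},{"x": -3,"y": -5,"z": 0,"rx": 0,"ry": 0,"rz": 0,"jaw": 8},{"x": -3,"y": -5,"z": 0,"rx": 0,"ry": 0,"rz": 0,"jaw": 8}])

```text
clock: 0.65
tool_pos: [0.249, 0.5101, 0.2492]
eef_rot: [-0.022, 1.0, 0.0, -0.0]
contact_force: [1.0, 0.1, -0.0]
opening: 0.906
finger_force: 0.0
```

```bash
python3 -c "
from h import *
go([.40,.25,.22],92.3)"
```

```text
d_tool cm [-13.96 -26.64   2.9 ] at [0.249  0.5101 0.2492] z axis [-0.001  0.    -1.   ] yaw 92.5 t 0.65 F [ 1.   0.1 -0. ] open 7.98 ff 0.0
rot tool [ 0.001 -0.001  0.003]
```

send_rows(motion=[{"x": -3,"y": -5,"z": 0.5,"rx": 0,"ry": 0,"rz": 0,"jaw": 5},{"x": -3,"y": -5,"z": 0.5,"rx": 0,"ry": 0,"rz": 0,"jaw": 5},{"x": -3,"y": -5,"z": 1,"rx": 0,"ry": 0,"rz": 0,"jaw": 5},{"x": -3,"y": -5,"z": 1,"rx": 0,"ry": 0,"rz": 0,"jaw": 5},{"x": -1.5,"y": -5,"z": 0,"rx": 0,"ry": 0,"rz": 0,"jaw": 5}])

```text
clock: 1.15
tool_pos: [0.3761, 0.2956, 0.2234]
eef_rot: [-0.02, 1.0, 0.0, 0.0]
contact_force: [0.7, -0.6, 0.5]
opening: 0.567
finger_force: 0.0
```

```bash
python3 -c "
from h import *
go([.40,.25,.22],92.3); s=snap('wrist','w1.png'); print(s['extrinsics'].round(3),s['vertical_fov'])"
```

```text
d_tool cm [-2.21 -4.65  0.34] at [0.3761 0.2956 0.2234] z axis [ 0.  0. -1.] yaw 92.25 t 1.15 F [ 0.7 -0.6  0.5] open 4.99 ff 0.0
rot tool [ 0.     0.    -0.001]
[[-0.04  -0.953 -0.299  0.299]
 [ 0.999 -0.038 -0.012  0.293]
 [ 0.    -0.299  0.954  0.359]
 [ 0.     0.     0.     1.   ]] 71.81608908240705
```

View pics/w1.png

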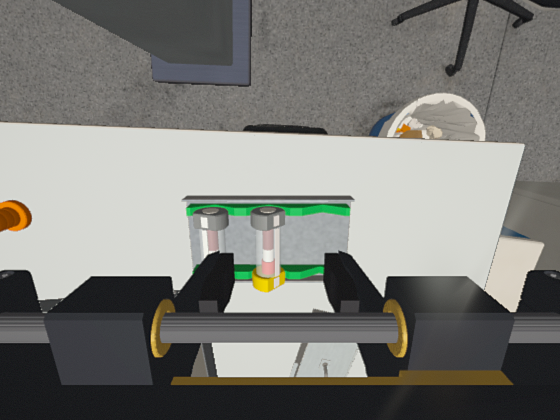

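The rack shows at rows 197–292. Red is at column ~210 and yellow at ~268, with its stripe towards +y (right side).

send_rows(motion=[{"x": 3,"y": -2,"z": 0,"rx": 0,"ry": 0,"rz": 0,"jaw": 5},{"x": 3,"y": -2,"z": 0,"rx": 0,"ry": 0,"rz": 0,"jaw": 5},{"x": 0,"y": 0,"z": 0,"rx": 0,"ry": 0,"rz": 0,"jaw": 5},{"x": 0,"y": 0,"z": 0,"rx": 0,"ry": 0,"rz": 0,"jaw": 5},{"x": 0,"y": 0,"z": 0,"rx": 0,"ry": 0,"rz": 0,"jaw": 5}])

```text
clock: 1.7
tool_pos: [0.3172, 0.2563, 0.2245]
eef_rot: [-0.02, 1.0, 0.001, 0.001]
contact_force: [0.1, -0.1, -0.3]
opening: 0.57
finger_force: 0.0
```

```bash
python3 -c "
from h import *
go([.40,.25,.22],92.3); s=snap('wrist','w2.png'); np.save('w2.npy',s,allow_pickle=True)
u,v=proj(s,[.44,.25,.04]); print(u,v); u=int(u);v=int(v)
x0=max(0,u-90);y0=max(0,v-65)
c=s['img'][y0:y0+130,x0:x0+180,::-1]; print(x0,y0)
cv2.imwrite('pics/w2c.png',cv2.resize(c,None,fx=4.4,fy=4.4,interpolation=3))"
```

```text
d_tool cm [-8.25 -0.96  0.46] at [0.3172 0.2563 0.2245] z axis [ 0.001  0.002 -1.   ] yaw 92.31 t 1.7 F [ 0.1 -0.1 -0.3] open 5.02 ff 0.0
rot tool [0.002 0.001 0.   ]
268.8528769368586 288.837123535821
178 223
```

View pics/w2c.png

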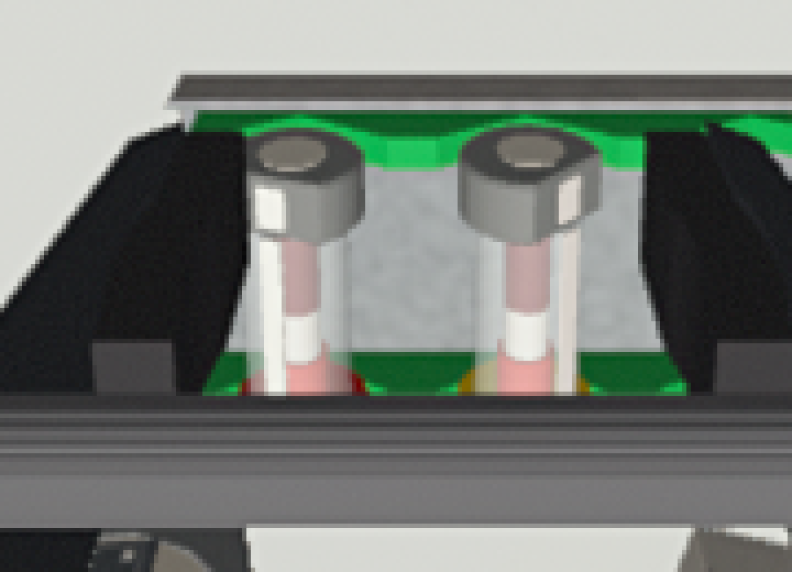

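The near end faces show yellow's flat facing about 55° from up towards +y, and red's about 20° from up towards −y. So yellow rolls ~80° towards +y and red ~115° towards −y.

```bash
python3 -c "
from h import *
s=np.load('w2.npy',allow_pickle=True).item()
for n,c in(('red',(293,155)),('yel',(530,157))):
    print(n,'near face',onz(s,178+c[0]/4.4,223+c[1]/4.4,.039).round(4))
print('rack near edge', [onz(s,178+c/4.4,223+r/4.4,.031).round(4) for c,r in((190,108),(700,112))])
go([.44,.281,.12],92.3)
"
```

```text
red near face [0.3992 0.2191 0.039 ]
yel near face [0.3972 0.2848 0.039 ]
rack near edge [array([0.3899, 0.1893, 0.031 ]), array([0.3853, 0.3324, 0.031 ])]
d_tool cm [-12.36   1.96  10.46] at [0.3172 0.2563 0.2244] z axis [ 0.001  0.002 -1.   ] yaw 92.3 t 1.75 F [-0.1 -0.3 -0.7] open 4.99 ff 0.0
rot tool [0.002 0.001 0.   ]
```

send_rows(motion=[{"x": -4,"y": 0.8,"z": 1,"rx": 0,"ry": 0,"rz": 0,"jaw": 5.2},{"x": -4,"y": 0.8,"z": 2,"rx": 0,"ry": 0,"rz": 0,"jaw": 5.2},{"x": -4,"y": 0.8,"z": 3,"rx": 0,"ry": 0,"rz": 0,"jaw": 5.2},{"x": -0.8,"y": 0.1,"z": 4,"rx": 0,"ry": 0,"rz": 0,"jaw": 5.2},{"x": 0,"y": 0,"z": 2,"rx": 0,"ry": 0,"rz": 0,"jaw": 5.2}])

```text
clock: 2.25
tool_pos: [0.4448, 0.285, 0.1015]
eef_rot: [-0.019, 1.0, -0.0, -0.0]
contact_force: [-0.3, -0.7, -0.3]
opening: 0.59
finger_force: 0.0
```

```bash
python3 -c "
from h import *
go([.444,.286,.031],92.3); s=snap('wrist','w3.png')"
```

```text
d_tool cm [0.07 0.1  7.05] at [0.4448 0.285  0.1015] z axis [-0. -0. -1.] yaw 92.16 t 2.25 F [-0.3 -0.7 -0.3] open 5.2 ff 0.0
rot tool [-0.    -0.    -0.002]
```

View pics/w3.png

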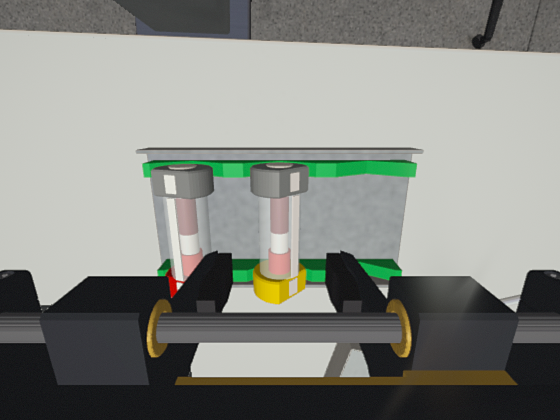

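```bash
python3 -c "
from h import *
s=snap('wrist'); go([.444,.286,.031],92.3)
for x in(.397,.411,.415,.475,.493): print(x,[np.round(proj(s,[x,.286+.041*(x-.444),z]),0) for z in (.039,.054,.059)])"
```

```text
d_tool cm [-0.23  0.17  7.07] at [0.442  0.2844 0.1017] z axis [-0.004 -0.003 -1.   ] yaw 92.29 t 2.35 F [ 0.1 -1.2  0. ] open 5.17 ff 0.0
rot tool [-0.003 -0.004 -0.   ]
0.397 [array([280., 173.]), array([280., 176.]), array([280., 178.])]
0.411 [array([280., 193.]), array([280., 198.]), array([280., 200.])]
0.415 [array([280., 198.]), array([280., 204.]), array([280., 206.])]
0.475 [array([280., 275.]), array([280., 286.]), array([280., 290.])]
0.493 [array([280., 296.]), array([280., 308.]), array([280., 312.])]
```

send_rows(motion=[{"x": 0,"y": 0.1,"z": 2.5,"rx": 0,"ry": 0,"rz": 0,"jaw": 4.7},{"x": 0,"y": 0,"z": 2.5,"rx": 0,"ry": 0,"rz": 0,"jaw": 4.7},{"x": 0,"y": 0,"z": 2,"rx": 0,"ry": 0,"rz": 0,"jaw": 4.7},{"x": 0,"y": 0,"z": 0,"rx": 0,"ry": 0,"rz": 0,"jaw": 4.7},{"x": 0,"y": 0,"z": 0,"rx": 0,"ry": 0,"rz": 0,"jaw": 2.5}], grip_force=20)

```text
clock: 2.85
tool_pos: [0.4431, 0.2867, 0.0356]
eef_rot: [-0.02, 1.0, 0.0, 0.001]
contact_force: [0.3, -0.4, 0.5]
opening: 0.466
finger_force: 0.0
```

send_rows(motion=[{"x": 0,"y": 0,"z": 0,"rx": 0,"ry": 0,"rz": 0,"jaw": 2.2},{"x": 0,"y": 0,"z": 0,"rx": 0,"ry": 0,"rz": 0,"jaw": 2.2},{"x": 0,"y": 0,"z": 0,"rx": 0,"ry": 0,"rz": 0,"jaw": 2.2},{"x": 0,"y": 0,"z": 0,"rx": 0,"ry": 0,"rz": 0,"jaw": 2.2},{"x": 0,"y": 0,"z": 0,"rx": 0,"ry": 0,"rz": 0,"jaw": 2.2}], grip_force=25)

```text
clock: 3.35
tool_pos: [0.4433, 0.2855, 0.0356]
eef_rot: [-0.02, 1.0, -0.0, 0.001]
contact_force: [-0.5, -2.2, 7.2]
opening: 0.333
finger_force: 25.0
```

```bash
python3 -c "
from h import *
go([.40,.0,.22],87.7)"
```

```text
d_tool cm [  5.42 -28.36 -18.44] at [0.4433 0.2855 0.0356] z axis [ 0.001 -0.    -1.   ] yaw 92.26 t 3.35 F [-0.5 -2.2  7.2] open 2.93 ff 25.0
rot tool [-0.     0.001  0.08 ]
```

send_rows(motion=[{"x": 0,"y": 0,"z": -2,"rx": 0,"ry": 0,"rz": 0,"jaw": 2.2},{"x": 0,"y": 0,"z": -4,"rx": 0,"ry": 0,"rz": 0,"jaw": 2.2},{"x": 0,"y": 0,"z": -5,"rx": 0,"ry": 0,"rz": 0.04,"jaw": 2.2},{"x": 0.5,"y": -1,"z": -5,"rx": 0,"ry": 0,"rz": 0.04,"jaw": 2.2},{"x": 0.5,"y": -3,"z": -3,"rx": 0,"ry": 0,"rz": 0,"jaw": 2.2}])

```text
clock: 3.85
tool_pos: [0.4322, 0.2503, 0.2271]
eef_rot: [0.018, 1.0, 0.003, 0.002]
contact_force: [0.2, -0.3, -1.9]
opening: 0.334
finger_force: 25.0
```

send_rows(motion=[{"x": 0.5,"y": -4.5,"z": 0,"rx": 0,"ry": 0,"rz": 0,"jaw": 2.2},{"x": 0.5,"y": -4.5,"z": 0,"rx": 0,"ry": 0,"rz": 0,"jaw": 2.2},{"x": 0.5,"y": -4.5,"z": 0,"rx": 0,"ry": 0,"rz": 0,"jaw": 2.2},{"x": 0,"y": -4.5,"z": 0,"rx": 0,"ry": 0,"rz": 0,"jaw": 2.2},{"x": 0,"y": -4.5,"z": 0,"rx": 0,"ry": 0,"rz": 0,"jaw": 2.2}])

```text
clock: 4.35
tool_pos: [0.407, 0.0208, 0.2237]
eef_rot: [0.019, 1.0, 0.0, 0.0]
contact_force: [0.5, -1.1, -2.3]
opening: 0.327
finger_force: 25.0
```

send_rows(motion=[{"x": 0,"y": -4.5,"z": 0,"rx": 0,"ry": 0,"rz": 0,"jaw": 2.2},{"x": 0,"y": -4.5,"z": 0,"rx": 0,"ry": 0,"rz": 0,"jaw": 2.2},{"x": 0,"y": -4.5,"z": 0,"rx": 0,"ry": 0,"rz": 0,"jaw": 2.2},{"x": 0,"y": -4.5,"z": 0,"rx": 0,"ry": 0,"rz": 0,"jaw": 2.2},{"x": 0,"y": -4.5,"z": 0,"rx": 0,"ry": 0,"rz": 0,"jaw": 2.2}])

```text
clock: 4.85
tool_pos: [0.3982, -0.2043, 0.2236]
eef_rot: [0.02, 1.0, 0.0, 0.0]
contact_force: [1.0, -0.1, -1.5]
opening: 0.33
finger_force: 25.0
```

```bash
python3 -c "
from h import *
go([.40,-.25,.24],87.7);snap('wrist','w4.png');go([.40,-.25,.24],87.7)"
```

```text
d_tool cm [-0.36 -4.56 -1.64] at [ 0.3982 -0.2043  0.2236] z axis [ 0.  0. -1.] yaw 87.74 t 4.85 F [ 1.  -0.1 -1.5] open 2.91 ff 25.0
rot tool [0.    0.    0.001]
d_tool cm [-0.53 -3.62 -1.66] at [ 0.3966 -0.2136  0.2232] z axis [-0.001 -0.006 -1.   ] yaw 87.01 t 4.9 F [ 0.3 -6.4 -1.6] open 2.91 ff 25.0
rot tool [-0.006 -0.001 -0.012]
```

View pics/w4.png

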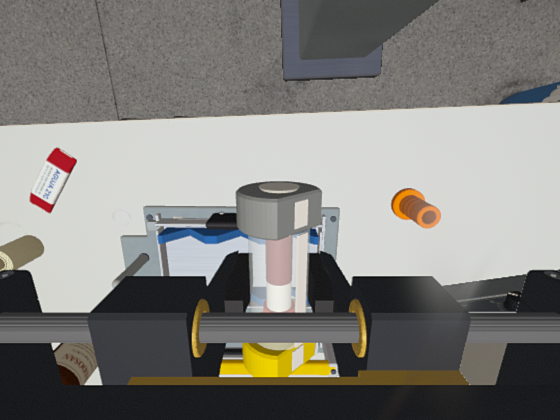

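```bash
python3 -c "
from h import *
go([.40,-.25,.24],87.7);s=snap('wrist');np.save('w5.npy',s,allow_pickle=True)
c=s['img'][190:325,120:345,::-1]
cv2.imwrite('pics/w5c.png',cv2.resize(c,None,fx=3.5,fy=3.5,interpolation=3))"
```

```text
d_tool cm [-0.53 -3.62 -1.66] at [ 0.3966 -0.2136  0.2232] z axis [-0.001 -0.006 -1.   ] yaw 87.01 t 4.9 F [ 0.3 -6.4 -1.6] open 2.91 ff 25.0
rot tool [-0.006 -0.001 -0.012]
```

View pics/w5c.png

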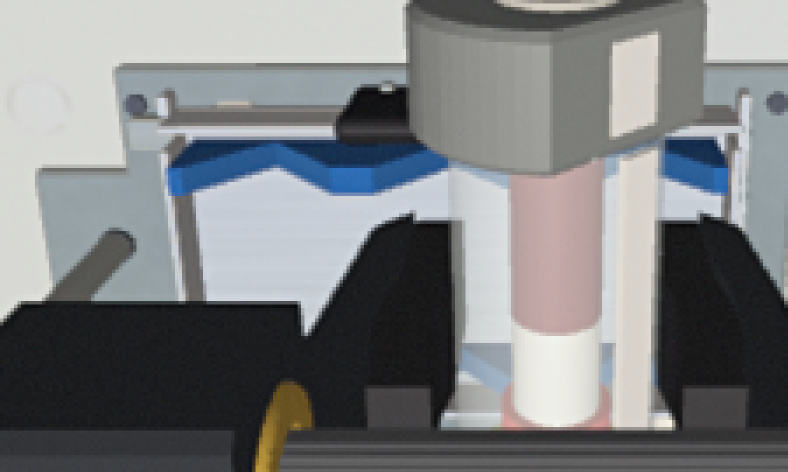

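The held yellow hides the middle of the carrier. In this crop the near blue plate's inner top edge runs from (170,192) to (728,192), groove 3's valley is at (275,160), and the stud foot is at (121,243).

```bash
python3 -c "
from h import *
s=np.load('w5.npy',allow_pickle=True).item()
P=lambda u,v,z: onz(s,120+u/3.5,190+v/3.5,z)
L=P(170,192,.044);Rr=P(728,192,.044);m=P(353,192,.044);V=P(275,160,.019)
print('land L,R,m',L,Rr,m,'valley3',V,np.linalg.norm(L-Rr))
y=(Rr-L)[:2];y/=np.linalg.norm(y);x=np.array([y[1],-y[0]]);print('dock yaw',np.degrees(np.arctan2(x[1],x[0])))
for n,c in(('LR',(L+Rr)[:2]/2+.037*x),('m',m[:2]+.037*x+.032*y),('V',V[:2]+.037*x+.064*y)): print(n,c.round(4))
C=P(118,66,.008);D=onz(s,339,207,.008);print('plate corners',C,D,np.linalg.norm(C-D))
print('screws',P(137,103,.008),P(777,103,.008))
print('stud foot',P(121,243,.008))
t=snap('top')
hsv=cv2.cvtColor(t['img'],cv2.COLOR_RGB2HSV)
m=cv2.inRange(hsv,(20,150,100),(35,255,255));m[:,:290]=0;m[:,395:]=0;m[:180]=0;m[265:]=0
(c,wh,a)=cv2.minAreaRect(cv2.findNonZero(m));print('bar',c,wh,a,onz(t,*c,.0752)[:2])
m=cv2.inRange(hsv,(105,150,40),(125,255,255));m[:,:290]=0;m[:,395:]=0;m[:180]=0;m[265:]=0
N,l,S,cc=cv2.connectedComponentsWithStats(m)
for i in range(1,N):
  if S[i,4]>15: print('blue',S[i],cc[i],onz(t,*cc[i],.035)[:2])
"
```

```text
land L,R,m [ 0.44975821 -0.34669205  0.044     ] [ 0.45896155 -0.15912376  0.044     ] [ 0.45278307 -0.28504397  0.044     ] valley3 [ 0.44958993 -0.31781626  0.019     ] 0.18779394084752693
dock yaw -2.8090570540365296
LR [ 0.4913 -0.2547]
m [ 0.4913 -0.2549]
V [ 0.4897 -0.2557]
plate corners [ 0.41478395 -0.37318808  0.008     ] [ 0.42398412 -0.13966721  0.008     ] 0.23370203046900556
screws [ 0.42910694 -0.36877932  0.008     ] [ 0.44067129 -0.13568131  0.008     ]
stud foot [ 0.48475294 -0.38473042  0.008     ]
bar (341.5, 221.5) (61.0, 77.0) 90.0 [ 0.52816887 -0.26002814]
blue [308 219  63   6 150] [339.4        221.49333333] [ 0.53146958 -0.2594454 ]
blue [307 247  26   3  39] [317.79487179 248.02564103] [ 0.4515372  -0.19432403]
blue [334 249  28   3  48] [347.1875     249.79166667] [ 0.44681704 -0.28194056]
```

```bash
python3 -c "
from h import *
s=np.load('w5.npy',allow_pickle=True).item()
print('held inner collar edge',onz(s,120+552/3.5,190+173/3.5,.2466),'expect x=',.3966-.030)
print('near face c',onz(s,279,188,.2266))
go([.494,-.191,.10],87.3)"
```

```text
held inner collar edge [ 0.36546619 -0.21170605  0.2466    ] expect x= 0.36660000000000004
near face c [ 0.34806462 -0.21036537  0.2266    ]
d_tool cm [-9.55  1.94 12.32] at [ 0.3977 -0.2058  0.2232] z axis [-0.    -0.001 -1.   ] yaw 87.29 t 5.0 F [-0.3  1.8 -1.9] open 2.93 ff 25.0
rot tool [-0.001 -0.    -0.   ]
```

send_rows(motion=[{"x": -3,"y": 0.5,"z": 1,"rx": 0,"ry": 0,"rz": 0,"jaw": 2.2},{"x": -4,"y": 1,"z": 3,"rx": 0,"ry": 0,"rz": 0,"jaw": 2.2},{"x": -2.5,"y": 0.4,"z": 4,"rx": 0,"ry": 0,"rz": 0,"jaw": 2.2},{"x": 0,"y": 0,"z": 4,"rx": 0,"ry": 0,"rz": 0,"jaw": 2.2},{"x": 0,"y": 0,"z": 0,"rx": 0,"ry": 0,"rz": 0,"jaw": 2.2}])

```text
clock: 5.5
tool_pos: [0.491, -0.1841, 0.1]
eef_rot: [0.018, 1.0, 0.002, -0.005]
contact_force: [-2.0, -0.0, -1.4]
opening: 0.335
finger_force: 25.0
```

```bash
python3 -c "
from h import *
snap('wrist','w6.png');go([.494,-.191,.045],87.3)"
```

```text
d_tool cm [-0.28 -0.58  5.75] at [ 0.4917 -0.1852  0.1025] z axis [-0.006  0.002 -1.   ] yaw 87.9 t 5.55 F [ 0.9  0.2 -1.5] open 2.88 ff 25.0
rot tool [ 0.002 -0.006  0.01 ]
```

View pics/w6.png

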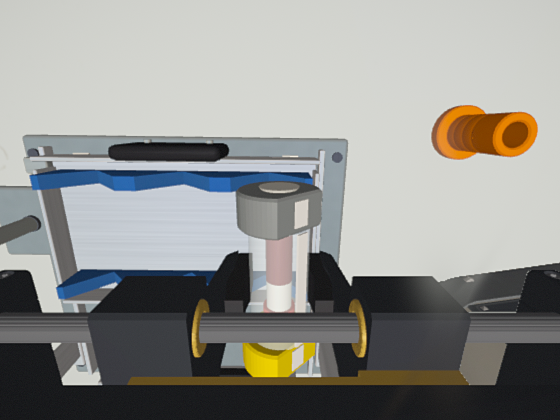

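```bash
python3 -c "
from h import *
s=snap('wrist');im=s['img'].astype(int)
m=((im[:,:,2]>im[:,:,0]+50)&(im[:,:,2]>90)).astype(np.uint8)
m[:150]=0;m[215:]=0
lo=[(u,np.flatnonzero(m[:,u]).max()) for u in range(30,240,3) if m[:,u].any()]
print(lo)
go([.494,-.191,.045],87.3)
for u,v in((124,189),(220,189)): print(onz(s,u,v,.044))"
```

```text
[(36, np.int64(186)), (39, np.int64(188)), (42, np.int64(187)), (45, np.int64(187)), (48, np.int64(187)), (51, np.int64(186)), (54, np.int64(186)), (57, np.int64(186)), (60, np.int64(185)), (63, np.int64(185)), (66, np.int64(184)), (69, np.int64(184)), (72, np.int64(184)), (75, np.int64(183)), (78, np.int64(183)), (81, np.int64(183)), (84, np.int64(182)), (87, np.int64(182)), (90, np.int64(182)), (93, np.int64(181)), (96, np.int64(181)), (99, np.int64(181)), (102, np.int64(180)), (105, np.int64(182)), (108, np.int64(183)), (111, np.int64(185)), (114, np.int64(186)), (117, np.int64(188)), (120, np.int64(188)), (123, np.int64(188)), (126, np.int64(188)), (129, np.int64(188)), (132, np.int64(188)), (135, np.int64(188)), (138, np.int64(188)), (141, np.int64(187)), (144, np.int64(187)), (147, np.int64(187)), (150, np.int64(186)), (153, np.int64(186)), (156, np.int64(185)), (159, np.int64(185)), (162, np.int64(185)), (165, np.int64(184)), (168, np.int64(184)), (171, np.int64(183)), (174, np.int64(183)), (177, np.int64(182)), (180, np.int64(182)), (183, np.int64(182)), (186, np.int64(181)), (189, np.int64(182)), (192, np.int64(183)), (195, np.int64(184)), (198, np.int64(185)), (201, np.int64(186)), (204, np.int64(187)), (207, np.int64(188)), (210, np.int64(188)), (213, np.int64(189)), (216, np.int64(189)), (219, np.int64(189)), (222, np.int64(189)), (225, np.int64(189)), (228, np.int64(189)), (231, np.int64(189)), (234, np.int64(189)), (237, np.int64(188))]
d_tool cm [-0.15 -0.49  5.92] at [ 0.4928 -0.1861  0.1042] z axis [-0.002  0.001 -1.   ] yaw 87.84 t 5.6 F [ 0.4  0.1 -0.4] open 2.95 ff 25.0
rot tool [ 0.001 -0.002  0.009]
[ 0.45328363 -0.28866068  0.044     ]
[ 0.45565777 -0.22323581  0.044     ]
```

send_rows(motion=[{"x": -0.1,"y": -0.5,"z": 1.5,"rx": 0,"ry": 0,"rz": 0.006,"jaw": 2.2},{"x": 0,"y": 0,"z": 2,"rx": 0,"ry": 0,"rz": 0,"jaw": 2.2},{"x": 0,"y": 0,"z": 1.5,"rx": 0,"ry": 0,"rz": 0,"jaw": 2.2},{"x": 0,"y": 0,"z": 0.6,"rx": 0,"ry": 0,"rz": 0,"jaw": 2.2},{"x": 0,"y": 0,"z": 0.2,"rx": 0,"ry": 0,"rz": 0,"jaw": 2.2}])

```text
clock: 6.1
tool_pos: [0.4945, -0.1931, 0.0464]
eef_rot: [0.023, 1.0, -0.0, 0.0]
contact_force: [-0.2, -0.4, -1.5]
opening: 0.333
finger_force: 25.0
```

```bash
python3 -c "
from h import *
go([.494,-.192,.045],87.5)"
```

```text
d_tool cm [0.06 0.11 0.14] at [ 0.4945 -0.1931  0.0464] z axis [ 0.001 -0.    -1.   ] yaw 87.34 t 6.1 F [-0.2 -0.4 -1.5] open 2.93 ff 25.0
rot tool [-0.     0.001 -0.003]
```

send_rows(motion=[{"x": 0,"y": 0.05,"z": 0.25,"rx": 0,"ry": 0,"rz": 0,"jaw": 2.2},{"x": 0,"y": 0,"z": 0,"rx": 0,"ry": 0,"rz": 0,"jaw": 3.5},{"x": 0,"y": 0,"z": 0,"rx": 0,"ry": 0,"rz": 0,"jaw": 4.6},{"x": 0,"y": 0,"z": -1.5,"rx": 0,"ry": 0,"rz": 0,"jaw": 4.6},{"x": 0,"y": 0,"z": -3.8,"rx": 0,"ry": 0,"rz": 0,"jaw": 4.6}])

```text
clock: 6.6
tool_pos: [0.4929, -0.1916, 0.0954]
eef_rot: [0.023, 1.0, 0.001, -0.002]
contact_force: [1.1, -0.3, -0.8]
opening: 0.521
finger_force: 0.0
```

send_rows(motion=[{"x": 0,"y": -1,"z": 0,"rx": 0,"ry": 0,"rz": 0,"jaw": 0},{"x": 0,"y": 0,"z": 0,"rx": 0,"ry": 0,"rz": 0,"jaw": 0},{"x": 0,"y": 0,"z": 0,"rx": 0,"ry": 0,"rz": 0,"jaw": 0},{"x": 0,"y": 0,"z": 0,"rx": 0,"ry": 0,"rz": 0,"jaw": 0},{"x": 0,"y": 0,"z": 0,"rx": 0,"ry": 0,"rz": 0,"jaw": 0}])

```text
clock: 7.1
tool_pos: [0.4935, -0.2015, 0.0957]
eef_rot: [0.023, 1.0, 0.0, -0.001]
contact_force: [-0.5, -1.0, 0.6]
opening: 0.092
finger_force: 0.0
```

```bash
python3 -c "
from h import *
go([.494,-.202,.0733],87.5);s=snap('wrist');snap('wrist','w7.png')
go([.494,-.202,.0733],87.5)"
```

```text
d_tool cm [-0.06 -0.05  2.24] at [ 0.4935 -0.2015  0.0957] z axis [-0.001  0.001 -1.   ] yaw 87.42 t 7.1 F [-0.5 -1.   0.6] open 0.81 ff 0.0
rot tool [ 0.001 -0.001 -0.001]
d_tool cm [-0.04 -0.04  2.27] at [ 0.4936 -0.2016  0.096 ] z axis [-0.001  0.001 -1.   ] yaw 87.41 t 7.2 F [-0.9 -0.1  0.7] open 0.11 ff 0.0
rot tool [ 0.001 -0.001 -0.002]
```

View pics/w7.png

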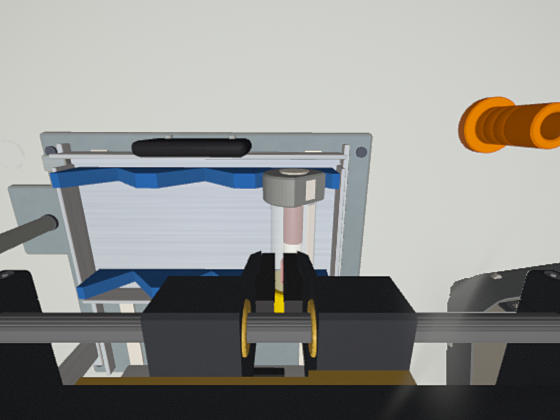

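send_rows(motion=[{"x": 0,"y": 0,"z": 1,"rx": 0,"ry": 0,"rz": 0,"jaw": 0},{"x": 0,"y": 0,"z": 0.9,"rx": 0,"ry": 0,"rz": 0,"jaw": 0},{"x": 0,"y": 0,"z": 0.2,"rx": 0,"ry": 0,"rz": 0,"jaw": 0},{"x": 0,"y": 0,"z": 0.15,"rx": 0,"ry": 0,"rz": 0,"jaw": 0},{"x": 0,"y": 0,"z": 0,"rx": 0,"ry": 0,"rz": 0,"jaw": 0}])

```text
clock: 7.7
tool_pos: [0.4936, -0.202, 0.0738]
eef_rot: [0.023, 1.0, 0.0, -0.0]
contact_force: [0.5, 0.7, 0.5]
opening: 0.003
finger_force: 0.0
```

send_rows(motion=[{"x": 0,"y": 0,"z": 0.1,"rx": 0,"ry": 0,"rz": 0,"jaw": 0},{"x": 0,"y": 0,"z": 0,"rx": 0,"ry": 0,"rz": 0,"jaw": 0},{"x": 0,"y": 0,"z": 0,"rx": 0,"ry": 0,"rz": 0,"jaw": 0},{"x": 0,"y": 0,"z": 0,"rx": 0,"ry": 0,"rz": 0,"jaw": 0},{"x": 0,"y": 0,"z": 0,"rx": 0,"ry": 0,"rz": 0,"jaw": 0}])

```text
clock: 8.2
tool_pos: [0.494, -0.2022, 0.0734]
eef_rot: [0.023, 1.0, -0.0, 0.0]
contact_force: [-1.3, 1.1, 5.9]
opening: 0.004
finger_force: 2.9
```

send_rows(motion=[{"x": 0,"y": 0.3,"z": 0.02,"rx": 0,"ry": 0,"rz": 0,"jaw": 0},{"x": 0,"y": 0.3,"z": 0,"rx": 0,"ry": 0,"rz": 0,"jaw": 0},{"x": 0,"y": 0.3,"z": 0,"rx": 0,"ry": 0,"rz": 0,"jaw": 0},{"x": 0,"y": 0.2,"z": 0,"rx": 0,"ry": 0,"rz": 0,"jaw": 0},{"x": 0,"y": 0,"z": 0,"rx": 0,"ry": 0,"rz": 0,"jaw": 0}])

```text
clock: 8.7
tool_pos: [0.4953, -0.1924, 0.0735]
eef_rot: [0.023, 1.0, -0.001, 0.001]
contact_force: [-0.8, -1.8, 6.2]
opening: 0.004
finger_force: 3.2
```

```bash
python3 -c "
from h import *
go([.494,-.182,.0733],87.5);s=snap('wrist')
c=s['img'][150:290,240:360,::-1]
cv2.imwrite('pics/w8.png',cv2.resize(c,None,fx=4,fy=4,interpolation=3))"
```

```text
d_tool cm [0.18 1.04 0.02] at [ 0.4953 -0.1924  0.0735] z axis [ 0.002 -0.002 -1.   ] yaw 87.33 t 8.7 F [-0.8 -1.8  6.2] open 0.04 ff 3.2
rot tool [-0.002  0.002 -0.003]
```

View pics/w8.png

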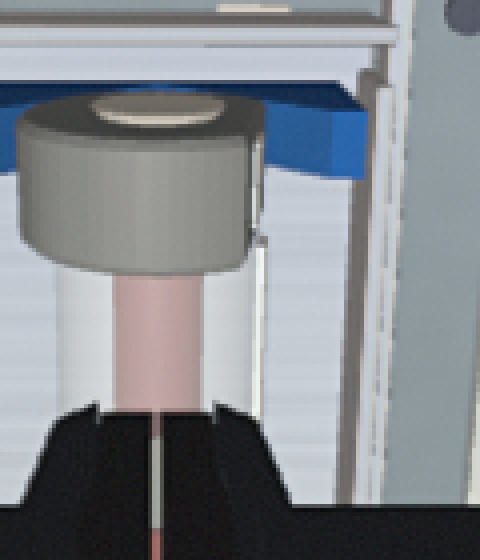

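Rolling works: the stripe is now at the right edge, about 90°. Continue.

send_rows(motion=[{"x": 0,"y": 0.3,"z": 0,"rx": 0,"ry": 0,"rz": 0,"jaw": 0},{"x": 0,"y": 0.3,"z": 0,"rx": 0,"ry": 0,"rz": 0,"jaw": 0},{"x": 0,"y": 0.3,"z": 0,"rx": 0,"ry": 0,"rz": 0,"jaw": 0},{"x": 0,"y": 0.2,"z": 0,"rx": 0,"ry": 0,"rz": 0,"jaw": 0},{"x": 0,"y": 0,"z": 0,"rx": 0,"ry": 0,"rz": 0,"jaw": 0}])

```text
clock: 9.25
tool_pos: [0.4948, -0.1793, 0.0725]
eef_rot: [0.022, 1.0, 0.0, -0.0]
contact_force: [-0.7, 0.5, -0.2]
opening: -0.001
finger_force: 0.0
```

send_rows(motion=[{"x": 0,"y": -0.4,"z": -0.2,"rx": 0,"ry": 0,"rz": 0,"jaw": 0},{"x": 0,"y": -0.4,"z": 0,"rx": 0,"ry": 0,"rz": 0,"jaw": 0},{"x": 0,"y": 0,"z": 0.4,"rx": 0,"ry": 0,"rz": 0,"jaw": 0},{"x": 0,"y": 0,"z": 0.2,"rx": 0,"ry": 0,"rz": 0,"jaw": 0},{"x": 0,"y": 0,"z": 0,"rx": 0,"ry": 0,"rz": 0,"jaw": 0}])

```text
clock: 9.75
tool_pos: [0.4972, -0.1887, 0.0716]
eef_rot: [0.023, 1.0, -0.001, 0.003]
contact_force: [-1.3, 1.1, 26.0]
opening: -0.001
finger_force: 12.9
```

```bash
python3 -c "
from h import *
go([.494,-.188,.069],87.5);s=snap('wrist')
c=s['img'][150:290,220:360,::-1]
cv2.imwrite('pics/w9.png',cv2.resize(c,None,fx=4,fy=4,interpolation=3))"
```

```text
d_tool cm [0.32 0.05 0.26] at [ 0.4972 -0.1887  0.0716] z axis [ 0.006 -0.002 -1.   ] yaw 87.37 t 9.75 F [-1.3  1.1 26. ] open -0.0 ff 12.9
rot tool [-0.001  0.007 -0.002]
```

View pics/w9.png

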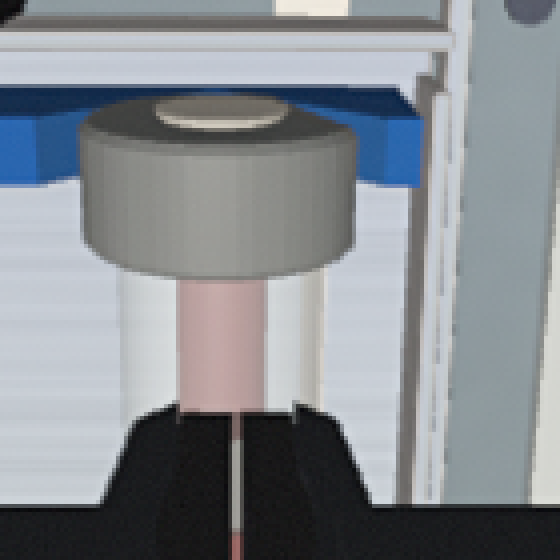

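Not home yet: contact at z≈.072, and the stripe is at about 110–120°. I'll re-engage from the −y side and roll further.

send_rows(motion=[{"x": 0,"y": 0,"z": -0.8,"rx": 0,"ry": 0,"rz": 0,"jaw": 0},{"x": 0,"y": -0.7,"z": 0,"rx": 0,"ry": 0,"rz": 0,"jaw": 0},{"x": 0,"y": -0.2,"z": 0.4,"rx": 0,"ry": 0,"rz": 0,"jaw": 0},{"x": 0,"y": 0,"z": 0.2,"rx": 0,"ry": 0,"rz": 0,"jaw": 0},{"x": 0,"y": 0,"z": 0.1,"rx": 0,"ry": 0,"rz": 0,"jaw": 0}])

```text
clock: 10.3
tool_pos: [0.4933, -0.1978, 0.0691]
eef_rot: [0.023, 1.0, -0.0, -0.001]
contact_force: [-1.6, -0.7, 8.4]
opening: 0.006
finger_force: 4.5
```

send_rows(motion=[{"x": 0,"y": 0.2,"z": 0,"rx": 0,"ry": 0,"rz": 0,"jaw": 0},{"x": 0,"y": 0.2,"z": 0,"rx": 0,"ry": 0,"rz": 0,"jaw": 0},{"x": 0,"y": 0.2,"z": 0,"rx": 0,"ry": 0,"rz": 0,"jaw": 0},{"x": 0,"y": 0.2,"z": 0,"rx": 0,"ry": 0,"rz": 0,"jaw": 0},{"x": 0,"y": 0,"z": 0,"rx": 0,"ry": 0,"rz": 0,"jaw": 0}])

```text
clock: 10.8
tool_pos: [0.4945, -0.1881, 0.0696]
eef_rot: [0.022, 1.0, 0.001, -0.0]
contact_force: [0.2, -0.6, -0.1]
opening: 0.005
finger_force: 0.0
```

send_rows(motion=[{"x": 0,"y": 0,"z": 0.1,"rx": 0,"ry": 0,"rz": 0,"jaw": 0},{"x": 0,"y": 0,"z": 0,"rx": 0,"ry": 0,"rz": 0,"jaw": 0},{"x": 0,"y": 0,"z": 0,"rx": 0,"ry": 0,"rz": 0,"jaw": 0},{"x": 0,"y": 0,"z": 0,"rx": 0,"ry": 0,"rz": 0,"jaw": 0},{"x": 0,"y": 0,"z": 0,"rx": 0,"ry": 0,"rz": 0,"jaw": 0}])

```text
clock: 11.3
tool_pos: [0.4946, -0.1884, 0.0693]
eef_rot: [0.023, 1.0, 0.0, 0.0]
contact_force: [-1.8, 1.3, 6.2]
opening: 0.006
finger_force: 3.1
```

```bash
python3 -c "
from h import *
go([.42,-.188,.22],92.3)"
```

```text
d_tool cm [  7.45  -0.29 -15.08] at [ 0.4946 -0.1884  0.0693] z axis [ 0.     0.001 -1.   ] yaw 87.42 t 11.3 F [-1.8  1.3  6.2] open 0.06 ff 3.1
rot tool [ 0.001  0.    -0.085]
```

send_rows(motion=[{"x": 0,"y": 0,"z": -3,"rx": 0,"ry": 0,"rz": 0,"jaw": 0},{"x": 1,"y": 0,"z": -4,"rx": 0,"ry": 0,"rz": 0,"jaw": 2},{"x": 2,"y": 0,"z": -4,"rx": 0,"ry": 0,"rz": -0.04,"jaw": 5},{"x": 2,"y": 2,"z": -4,"rx": 0,"ry": 0,"rz": -0.045,"jaw": 5},{"x": 2,"y": 4,"z": 0,"rx": 0,"ry": 0,"rz": 0,"jaw": 5}])

```text
clock: 11.8
tool_pos: [0.4252, -0.1309, 0.2223]
eef_rot: [-0.017, 1.0, -0.002, 0.005]
contact_force: [0.7, 1.5, -0.4]
opening: 0.343
finger_force: 0.0
```

send_rows(motion=[{"x": 0,"y": 4.5,"z": 0,"rx": 0,"ry": 0,"rz": 0,"jaw": 5},{"x": 0,"y": 4.5,"z": 0,"rx": 0,"ry": 0,"rz": 0,"jaw": 5},{"x": 0,"y": 4.5,"z": 0,"rx": 0,"ry": 0,"rz": 0,"jaw": 5},{"x": 0,"y": 4.5,"z": 0,"rx": 0,"ry": 0,"rz": 0,"jaw": 5},{"x": 0,"y": 4.5,"z": 0,"rx": 0,"ry": 0,"rz": 0,"jaw": 5}])

```text
clock: 12.3
tool_pos: [0.4139, 0.0981, 0.2189]
eef_rot: [-0.02, 1.0, 0.0, 0.0]
contact_force: [0.6, 0.4, -0.6]
opening: 0.569
finger_force: 0.0
```

```bash
python3 -c "
from h import *
go([.445,.22,.10],92.3)"
```

```text
d_tool cm [-3.58 12.06 11.89] at [0.4139 0.0981 0.2189] z axis [ 0.  0. -1.] yaw 92.24 t 12.3 F [ 0.6  0.4 -0.6] open 5.01 ff 0.0
rot tool [ 0.     0.    -0.001]
```

send_rows(motion=[{"x": -1,"y": 4,"z": 1,"rx": 0,"ry": 0,"rz": 0,"jaw": 5},{"x": -1,"y": 4,"z": 2,"rx": 0,"ry": 0,"rz": 0,"jaw": 5},{"x": -1,"y": 3,"z": 3,"rx": 0,"ry": 0,"rz": 0,"jaw": 5},{"x": -0.5,"y": 1,"z": 4,"rx": 0,"ry": 0,"rz": 0,"jaw": 5},{"x": 0,"y": 0,"z": 2,"rx": 0,"ry": 0,"rz": 0,"jaw": 5}])

```text
clock: 12.8
tool_pos: [0.4441, 0.2202, 0.0964]
eef_rot: [-0.021, 1.0, 0.001, -0.001]
contact_force: [-0.5, -0.1, 0.9]
opening: 0.567
finger_force: 0.0
```

```bash
python3 -c "
from h import *
s=snap('wrist');go([.445,.22,.035],92.3);
im=s['img'].astype(int)
m=((im[:,:,0]>130)&(im[:,:,1]<60)&(im[:,:,2]<60)).astype(np.uint8)
N,l,S,c=cv2.connectedComponentsWithStats(m)
for i in range(1,N):
  if S[i,4]>20: print(S[i],c[i])
for x in (.397,.445,.475,.493): print(x,np.round(proj(s,[x,.22+.041*(x-.445),.039]),0),np.round(proj(s,[x,.22+.041*(x-.445),.059]),0))
hsv=cv2.cvtColor(s['img'],cv2.COLOR_RGB2HSV)
# grey collar: dark-ish rows at cols
for v in range(160,300,6): print(v,im[v,240:320:5].mean(1).astype(int) if 0 else im[v,240:325:5,:].mean(1).astype(int))"
```

```text
d_tool cm [-0.28  0.18  5.95] at [0.4426 0.2182 0.0946] z axis [-0.005 -0.002 -1.   ] yaw 92.4 t 12.85 F [-0.1  0.1 -1.8] open 4.99 ff 0.0
rot tool [-0.002 -0.005  0.002]
[251 283  52  29 803] [278.42839352 296.81195517]
0.397 [277. 171.] [277. 176.]
0.445 [277. 238.] [277. 249.]
0.475 [277. 275.] [277. 290.]
0.493 [277. 296.] [277. 312.]
160 [160 163 161 158 162 160 159 162 158 156 160 158 158 156 158 158 156]
166 [35 32 33 34 36 47 52 60 73 56 47 41 38 39 37 40 40]
172 [107  84  82  59  60 113 101  96  97  99 112  60  60  87  89 100 110]
178 [104  84 138 140 137 131 128 128 127 127 127 106 100  94  88 103 108]
184 [162 160 135 139 139 228 227 231 140 140 140 126 114  92 163 166 162]
190 [159 161 135 139 139 227 227 230 139 140 140 124 113  91 158 158 158]
196 [155 149 124 139 140 227 227 230 140 139 141 126 113  88 157 158 158]
202 [163 161 159 128 128 130 133 133 140 139 140 123 109 158 156 159 157]
208 [156 153 159 154 176 209 227 172 165 152 185 171 156 155 157 158 156]
214 [152 154 156 158 179 199 226 172 164 152 184 171 155 161 158 152 159]
220 [158 161 159 154 181 200 227 171
[... 299 characters left out ...]
4 197 185 170 162 159 157 153 162]
250 [156 158 156 154 174 191 227 223 222 197 181 164 159 159 162 159 158]
256 [157 155 154 160 175 191 226 222 221 198 184 165 154 157 157 162 161]
262 [158 157 165 157 176 190 227 184 165 163 183 166 158 163 159 158 158]
268 [ 87  44  42  41 136 152 226 181 176 165 141 119  40  42  43  46  43]
274 [ 37  43  44  33 133 153 226 182 175 165 139 116  33  42  42  42  44]
280 [ 96  84  89  39 133 151 226 180 175 165 140 116  35  93  88  96  96]
286 [ 96  85  91  69  65 164 228 164 156 154  93  33  50  94  90  94  92]
292 [148 152 158  68  70 149 230 223  67  68  67  61  54 153 155 151 159]
298 [203 203 210  66  69 147 225 231  68  68  68  62  57 208 203 203 203]
```

send_rows(motion=[{"x": 0,"y": 0,"z": 2.5,"rx": 0,"ry": 0,"rz": 0,"jaw": 4.7},{"x": 0,"y": 0,"z": 2.5,"rx": 0,"ry": 0,"rz": 0,"jaw": 4.7},{"x": 0,"y": 0,"z": 1.2,"rx": 0,"ry": 0,"rz": 0,"jaw": 4.7},{"x": 0,"y": 0,"z": 0,"rx": 0,"ry": 0,"rz": 0,"jaw": 4.7},{"x": 0,"y": 0,"z": 0,"rx": 0,"ry": 0,"rz": 0,"jaw": 2.5}])

```text
clock: 13.35
tool_pos: [0.4448, 0.2177, 0.0375]
eef_rot: [-0.019, 1.0, 0.0, 0.0]
contact_force: [0.3, 0.5, 0.8]
opening: 0.466
finger_force: 0.0
```

send_rows(motion=[{"x": 0,"y": 0,"z": 0,"rx": 0,"ry": 0,"rz": 0,"jaw": 2.2},{"x": 0,"y": 0,"z": 0,"rx": 0,"ry": 0,"rz": 0,"jaw": 2.2},{"x": 0,"y": 0,"z": 0,"rx": 0,"ry": 0,"rz": 0,"jaw": 2.2},{"x": 0,"y": 0,"z": 0,"rx": 0,"ry": 0,"rz": 0,"jaw": 2.2},{"x": 0,"y": 0,"z": 0,"rx": 0,"ry": 0,"rz": 0,"jaw": 2.2}])

```text
clock: 13.85
tool_pos: [0.4452, 0.2188, 0.0377]
eef_rot: [-0.02, 1.0, 0.001, 0.001]
contact_force: [-0.2, 2.4, 7.0]
opening: 0.33
finger_force: 25.0
```

send_rows(motion=[{"x": 0,"y": 0,"z": -2,"rx": 0,"ry": 0,"rz": 0,"jaw": 2.2},{"x": 0,"y": 0,"z": -4,"rx": 0,"ry": 0,"rz": 0,"jaw": 2.2},{"x": 0,"y": 0,"z": -5,"rx": 0,"ry": 0,"rz": 0.04,"jaw": 2.2},{"x": 0.5,"y": -1,"z": -5,"rx": 0,"ry": 0,"rz": 0.044,"jaw": 2.2},{"x": 0.5,"y": -3,"z": -2,"rx": 0,"ry": 0,"rz": 0,"jaw": 2.2}])

```text
clock: 14.35
tool_pos: [0.4348, 0.1813, 0.2196]
eef_rot: [0.021, 1.0, 0.003, 0.003]
contact_force: [0.8, -0.5, -1.6]
opening: 0.333
finger_force: 25.0
```

send_rows(motion=[{"x": 0.3,"y": -4.5,"z": 0,"rx": 0,"ry": 0,"rz": 0,"jaw": 2.2},{"x": 0.3,"y": -4.5,"z": 0,"rx": 0,"ry": 0,"rz": 0,"jaw": 2.2},{"x": 0,"y": -4.5,"z": 0,"rx": 0,"ry": 0,"rz": 0,"jaw": 2.2},{"x": 0,"y": -4.5,"z": 0,"rx": 0,"ry": 0,"rz": 0,"jaw": 2.2},{"x": 0,"y": -4.5,"z": 0,"rx": 0,"ry": 0,"rz": 0,"jaw": 2.2}])

```text
clock: 14.85
tool_pos: [0.4162, -0.0485, 0.2156]
eef_rot: [0.022, 1.0, -0.0, -0.001]
contact_force: [1.1, 0.4, -0.9]
opening: 0.335
finger_force: 25.0
```

send_rows(motion=[{"x": 0,"y": -4.5,"z": 0,"rx": 0,"ry": 0,"rz": 0,"jaw": 2.2},{"x": 0,"y": -4.5,"z": 0,"rx": 0,"ry": 0,"rz": 0,"jaw": 2.2},{"x": -1,"y": -4.5,"z": 0,"rx": 0,"ry": 0,"rz": 0,"jaw": 2.2},{"x": -2,"y": -4.5,"z": 0,"rx": 0,"ry": 0,"rz": 0,"jaw": 2.2},{"x": -2,"y": -4.5,"z": 0,"rx": 0,"ry": 0,"rz": 0,"jaw": 2.2}])

```text
clock: 15.35
tool_pos: [0.4559, -0.2756, 0.2155]
eef_rot: [0.023, 1.0, 0.0, -0.001]
contact_force: [0.7, 0.5, -1.4]
opening: 0.328
finger_force: 25.0
```

```bash
python3 -c "
from h import *
go([.4885,-.32,.10],87.5)"
```

```text
d_tool cm [-3.48 -4.29 11.54] at [ 0.4559 -0.2756  0.2155] z axis [-0.002  0.    -1.   ] yaw 87.37 t 15.35 F [ 0.7  0.5 -1.4] open 2.89 ff 25.0
rot tool [ 0.    -0.002 -0.002]
```

send_rows(motion=[{"x": -1.8,"y": -2.2,"z": 1,"rx": 0,"ry": 0,"rz": 0,"jaw": 2.2},{"x": -1.7,"y": -2.1,"z": 3,"rx": 0,"ry": 0,"rz": 0,"jaw": 2.2},{"x": 0,"y": 0,"z": 4,"rx": 0,"ry": 0,"rz": 0,"jaw": 2.2},{"x": 0,"y": 0,"z": 3.4,"rx": 0,"ry": 0,"rz": 0,"jaw": 2.2},{"x": 0,"y": 0,"z": 0,"rx": 0,"ry": 0,"rz": 0,"jaw": 2.2}])

```text
clock: 15.85
tool_pos: [0.486, -0.3167, 0.0973]
eef_rot: [0.022, 1.0, 0.002, -0.005]
contact_force: [-1.3, -1.0, -0.1]
opening: 0.332
finger_force: 25.0
```

send_rows(motion=[{"x": 0,"y": 0,"z": 0,"rx": 0,"ry": 0,"rz": 0,"jaw": 2.2},{"x": 0,"y": 0,"z": 0,"rx": 0,"ry": 0,"rz": 0,"jaw": 2.2},{"x": 0,"y": 0,"z": 0,"rx": 0,"ry": 0,"rz": 0,"jaw": 2.2},{"x": 0,"y": 0,"z": 0,"rx": 0,"ry": 0,"rz": 0,"jaw": 2.2},{"x": 0,"y": 0,"z": 0,"rx": 0,"ry": 0,"rz": 0,"jaw": 2.2}])

```text
clock: 16.35
tool_pos: [0.4905, -0.3181, 0.1025]
eef_rot: [0.022, 1.0, -0.0, 0.001]
contact_force: [0.0, 0.3, -1.7]
opening: 0.334
finger_force: 25.0
```

```bash
python3 -c "
from h import *
s=snap('wrist');go([.4885,-.32,.0465],87.5)
im=s['img'].astype(int)
m=((im[:,:,2]>im[:,:,0]+50)&(im[:,:,2]>90)).astype(np.uint8)
m[:150]=0;m[215:]=0
print([(u,int(np.flatnonzero(m[:,u]).max())) for u in range(200,460,4) if m[:,u].any()])
print('held near face stripe row profile',[ (u,int(im[215,u].mean())) for u in range(230,330,5)])
"
```

```text
d_tool cm [ 0.18 -0.2   5.58] at [ 0.4903 -0.3181  0.1023] z axis [ 0.001 -0.001 -1.   ] yaw 87.43 t 16.4 F [-0.1  0.3 -1.4] open 2.9 ff 25.0
rot tool [-0.001  0.001 -0.001]
[(232, 186), (236, 185), (240, 185), (244, 184), (248, 183), (252, 182), (256, 182), (260, 181), (264, 180), (268, 180), (272, 179), (276, 178), (280, 179), (284, 180), (288, 181), (292, 181), (296, 182), (300, 183), (304, 184), (308, 185), (312, 185), (316, 186), (320, 186), (324, 186), (328, 186), (332, 186), (336, 184), (340, 183), (344, 182), (348, 181), (352, 180), (356, 179), (360, 178), (364, 179), (368, 180), (372, 180), (376, 181), (380, 181), (384, 182), (388, 183), (392, 183), (396, 184), (400, 185), (404, 185), (408, 186), (412, 186), (416, 186), (420, 186), (424, 186), (428, 185), (432, 184), (436, 182)]
held near face stripe row profile [(230, 204), (235, 163), (240, 148), (245, 150), (250, 150), (255, 150), (260, 180), (265, 239), (270, 239), (275, 239), (280, 149), (285, 151), (290, 151), (295, 152), (300, 153), (305, 135), (310, 125), (315, 113), (320, 100), (325, 209)]
```

send_rows(motion=[{"x": 0.1,"y": -0.15,"z": 1.5,"rx": 0,"ry": 0,"rz": 0,"jaw": 2.2},{"x": 0,"y": 0,"z": 2,"rx": 0,"ry": 0,"rz": 0,"jaw": 2.2},{"x": 0,"y": 0,"z": 1.5,"rx": 0,"ry": 0,"rz": 0,"jaw": 2.2},{"x": 0,"y": 0,"z": 0.5,"rx": 0,"ry": 0,"rz": 0,"jaw": 2.2},{"x": 0,"y": 0,"z": 0,"rx": 0,"ry": 0,"rz": 0,"jaw": 2.2}])

```text
clock: 16.9
tool_pos: [0.489, -0.3198, 0.046]
eef_rot: [0.023, 1.0, -0.0, -0.0]
contact_force: [-0.3, -0.4, -1.5]
opening: 0.331
finger_force: 25.0
```

send_rows(motion=[{"x": 0,"y": 0,"z": 0.1,"rx": 0,"ry": 0,"rz": 0,"jaw": 2.2},{"x": 0,"y": 0,"z": 0,"rx": 0,"ry": 0,"rz": 0,"jaw": 2.2},{"x": 0,"y": 0,"z": 0,"rx": 0,"ry": 0,"rz": 0,"jaw": 2.2},{"x": 0,"y": 0,"z": 0,"rx": 0,"ry": 0,"rz": 0,"jaw": 2.2},{"x": 0,"y": 0,"z": 0,"rx": 0,"ry": 0,"rz": 0,"jaw": 2.2}])

```text
clock: 17.4
tool_pos: [0.4892, -0.3199, 0.0458]
eef_rot: [0.023, 1.0, -0.0, 0.0]
contact_force: [0.3, -3.1, -0.1]
opening: 0.333
finger_force: 25.0
```

send_rows(motion=[{"x": 0,"y": 0,"z": 0.05,"rx": 0,"ry": 0,"rz": 0,"jaw": 3.5},{"x": 0,"y": 0,"z": 0,"rx": 0,"ry": 0,"rz": 0,"jaw": 4.6},{"x": 0,"y": 0,"z": 0,"rx": 0,"ry": 0,"rz": 0,"jaw": 4.6},{"x": 0,"y": 0,"z": -1.5,"rx": 0,"ry": 0,"rz": 0,"jaw": 4.6},{"x": 0,"y": 0,"z": -2.5,"rx": 0,"ry": 0,"rz": 0,"jaw": 4.6}])

```text
clock: 17.9
tool_pos: [0.4881, -0.3184, 0.085]
eef_rot: [0.022, 1.0, 0.001, -0.001]
contact_force: [-0.1, -0.7, 0.6]
opening: 0.524
finger_force: 0.0
```

send_rows(motion=[{"x": 0,"y": 1.1,"z": 0,"rx": 0,"ry": 0,"rz": 0,"jaw": 0},{"x": 0,"y": 0,"z": 0,"rx": 0,"ry": 0,"rz": 0,"jaw": 0},{"x": 0,"y": 0,"z": 0,"rx": 0,"ry": 0,"rz": 0,"jaw": 0},{"x": 0,"y": 0,"z": 0,"rx": 0,"ry": 0,"rz": 0,"jaw": 0},{"x": 0,"y": 0,"z": 0,"rx": 0,"ry": 0,"rz": 0,"jaw": 0}])

```text
clock: 18.4
tool_pos: [0.4891, -0.3084, 0.0845]
eef_rot: [0.023, 1.0, 0.0, -0.001]
contact_force: [0.1, -0.1, 0.5]
opening: 0.095
finger_force: 0.0
```

send_rows(motion=[{"x": 0,"y": 0,"z": 0.8,"rx": 0,"ry": 0,"rz": 0,"jaw": 0},{"x": 0,"y": 0,"z": 0.2,"rx": 0,"ry": 0,"rz": 0,"jaw": 0},{"x": 0,"y": 0,"z": 0.15,"rx": 0,"ry": 0,"rz": 0,"jaw": 0},{"x": 0,"y": 0,"z": 0,"rx": 0,"ry": 0,"rz": 0,"jaw": 0},{"x": 0,"y": 0,"z": 0,"rx": 0,"ry": 0,"rz": 0,"jaw": 0}])

```text
clock: 18.9
tool_pos: [0.4895, -0.3083, 0.0735]
eef_rot: [0.022, 1.0, 0.0, -0.0]
contact_force: [0.7, 0.1, 0.8]
opening: 0.006
finger_force: 0.0
```

Press 1 mm more, then roll towards −y.

send_rows(motion=[{"x": 0,"y": 0,"z": 0.1,"rx": 0,"ry": 0,"rz": 0,"jaw": 0},{"x": 0,"y": -0.3,"z": 0,"rx": 0,"ry": 0,"rz": 0,"jaw": 0},{"x": 0,"y": -0.3,"z": 0,"rx": 0,"ry": 0,"rz": 0,"jaw": 0},{"x": 0,"y": -0.3,"z": 0,"rx": 0,"ry": 0,"rz": 0,"jaw": 0},{"x": 0,"y": 0,"z": 0,"rx": 0,"ry": 0,"rz": 0,"jaw": 0}])

```text
clock: 19.4
tool_pos: [0.4907, -0.3164, 0.0735]
eef_rot: [0.022, 1.0, 0.0, 0.002]
contact_force: [-0.6, 2.0, 7.5]
opening: 0.003
finger_force: 3.5
```

send_rows(motion=[{"x": 0,"y": -0.3,"z": 0,"rx": 0,"ry": 0,"rz": 0,"jaw": 0},{"x": 0,"y": -0.3,"z": 0,"rx": 0,"ry": 0,"rz": 0,"jaw": 0},{"x": 0,"y": -0.3,"z": 0,"rx": 0,"ry": 0,"rz": 0,"jaw": 0},{"x": 0,"y": -0.3,"z": 0,"rx": 0,"ry": 0,"rz": 0,"jaw": 0},{"x": 0,"y": 0,"z": 0,"rx": 0,"ry": 0,"rz": 0,"jaw": 0}])

```text
clock: 19.9
tool_pos: [0.4902, -0.3288, 0.0734]
eef_rot: [0.022, 1.0, 0.0, 0.002]
contact_force: [1.5, 0.4, 5.3]
opening: 0.002
finger_force: 2.9
```

send_rows(motion=[{"x": 0,"y": 0,"z": -0.6,"rx": 0,"ry": 0,"rz": 0,"jaw": 0},{"x": 0,"y": 1,"z": 0,"rx": 0,"ry": 0,"rz": 0,"jaw": 0},{"x": 0,"y": 0.8,"z": 0,"rx": 0,"ry": 0,"rz": 0,"jaw": 0},{"x": 0,"y": 0,"z": 0.4,"rx": 0,"ry": 0,"rz": 0,"jaw": 0},{"x": 0,"y": 0,"z": 0.2,"rx": 0,"ry": 0,"rz": 0,"jaw": 0}])

```text
clock: 20.4
tool_pos: [0.4898, -0.3101, 0.0728]
eef_rot: [0.022, 1.0, 0.0, 0.0]
contact_force: [-3.1, 3.6, 21.0]
opening: 0.005
finger_force: 10.5
```

send_rows(motion=[{"x": 0,"y": -0.2,"z": 0,"rx": 0,"ry": 0,"rz": 0,"jaw": 0},{"x": 0,"y": -0.3,"z": 0,"rx": 0,"ry": 0,"rz": 0,"jaw": 0},{"x": 0,"y": -0.3,"z": 0,"rx": 0,"ry": 0,"rz": 0,"jaw": 0},{"x": 0,"y": 0,"z": 0,"rx": 0,"ry": 0,"rz": 0,"jaw": 0},{"x": 0,"y": 0,"z": 0,"rx": 0,"ry": 0,"rz": 0,"jaw": 0}])

```text
clock: 20.9
tool_pos: [0.4887, -0.3196, 0.0722]
eef_rot: [0.023, 1.0, 0.0, -0.0]
contact_force: [0.3, 0.3, -0.4]
opening: 0.006
finger_force: 0.0
```

send_rows(motion=[{"x": 0,"y": -0.3,"z": 0,"rx": 0,"ry": 0,"rz": 0,"jaw": 0},{"x": 0,"y": 0,"z": 0.2,"rx": 0,"ry": 0,"rz": 0,"jaw": 0},{"x": 0,"y": 0,"z": 0.1,"rx": 0,"ry": 0,"rz": 0,"jaw": 0},{"x": 0,"y": 0,"z": 0.1,"rx": 0,"ry": 0,"rz": 0,"jaw": 0},{"x": 0,"y": 0,"z": 0,"rx": 0,"ry": 0,"rz": 0,"jaw": 0}])

```text
clock: 21.4
tool_pos: [0.4889, -0.3225, 0.0693]
eef_rot: [0.022, 1.0, -0.0, -0.0]
contact_force: [-1.2, 0.5, 6.6]
opening: -0.002
finger_force: 3.4
```

```bash
python3 -c "
from h import *
go([.38,-.258,.12],87.5)"
```

```text
d_tool cm [11.17  5.95 -5.07] at [ 0.4889 -0.3225  0.0693] z axis [-0.    -0.001 -1.   ] yaw 87.43 t 21.4 F [-1.2  0.5  6.6] open -0.02 ff 3.4
rot tool [-0.001 -0.    -0.001]
```

send_rows(motion=[{"x": 0,"y": 0,"z": -2.5,"rx": 0,"ry": 0,"rz": 0,"jaw": 0},{"x": 0,"y": 1,"z": -4,"rx": 0,"ry": 0,"rz": 0,"jaw": 0},{"x": 4,"y": 2,"z": -4,"rx": 0,"ry": 0,"rz": 0,"jaw": 0},{"x": 4,"y": 2,"z": 0,"rx": 0,"ry": 0,"rz": 0,"jaw": 0},{"x": 3.5,"y": 1,"z": 0,"rx": 0,"ry": 0,"rz": 0,"jaw": 0}])

```text
clock: 21.9
tool_pos: [0.3822, -0.2592, 0.168]
eef_rot: [0.022, 1.0, 0.0, 0.001]
contact_force: [-0.0, -1.1, -0.7]
opening: 0.007
finger_force: 0.0
```

send_rows(motion=[{"x": 0,"y": 0,"z": 0,"rx": 0,"ry": 0,"rz": 0,"jaw": 0},{"x": 0,"y": 0,"z": 0,"rx": 0,"ry": 0,"rz": 0,"jaw": 0},{"x": 0,"y": 0,"z": 0,"rx": 0,"ry": 0,"rz": 0,"jaw": 0},{"x": 0,"y": 0,"z": 0,"rx": 0,"ry": 0,"rz": 0,"jaw": 0},{"x": 0,"y": 0,"z": 0,"rx": 0,"ry": 0,"rz": 0,"jaw": 0}])

```text
clock: 22.4
tool_pos: [0.3843, -0.2611, 0.1667]
eef_rot: [0.022, 1.0, 0.0, 0.0]
contact_force: [1.0, -0.6, 0.6]
opening: 0.008
finger_force: 0.0
```

```bash
python3 -c "
from h import *
go([.40,-.255,.046],87.5);s=snap('wrist','w10.png');np.save('w10.npy',s,allow_pickle=True)
im=s['img']
print(np.round(proj(s,[.424,-.253,.055]),0))
cv2.imwrite('pics/w10s.png',im[:,:,::-1])"
```

```text
d_tool cm [-1.53  0.68 12.07] at [ 0.3843 -0.2611  0.1667] z axis [ 0.001  0.    -1.   ] yaw 87.43 t 22.4 F [ 1.  -0.6  0.6] open 0.07 ff 0.0
rot tool [ 0.     0.001 -0.001]
[288. 254.]
```

View pics/w10s.png

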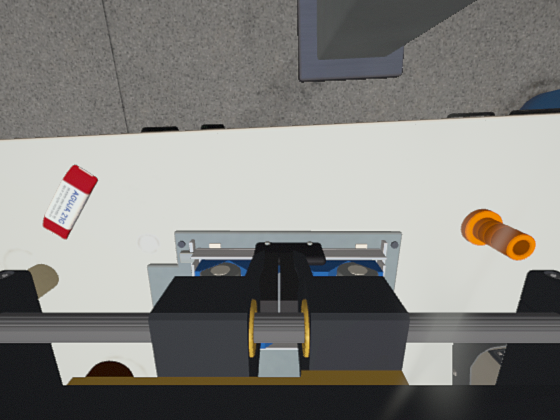

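The tab's near top edge is at row 242, centre column 290. Both canisters lie against the outer walls.

```bash
python3 -c "
from h import *
s=np.load('w10.npy',allow_pickle=True).item()
print(onz(s,290,242,.055)); print('sleeve?',onz(s,520,246,.06),onz(s,483,226,.01))
go([.392,-.255,.046],87.5)"
```

```text
[ 0.41221844 -0.25121245  0.055     ]
sleeve? [ 0.42320731 -0.04303484  0.06      ] [ 0.42205827 -0.0431489   0.01      ]
d_tool cm [-0.77  0.63 12.07] at [ 0.384  -0.261   0.1667] z axis [ 0.001  0.    -1.   ] yaw 87.44 t 22.45 F [ 0.2 -0.2  0.3] open 0.04 ff 0.0
rot tool [ 0.     0.001 -0.001]
```

send_rows(motion=[{"x": 0,"y": 0.9,"z": 2,"rx": 0,"ry": 0,"rz": 0,"jaw": 0},{"x": 0,"y": 0,"z": 4,"rx": 0,"ry": 0,"rz": 0,"jaw": 0},{"x": 0,"y": 0,"z": 4,"rx": 0,"ry": 0,"rz": 0,"jaw": 0},{"x": 0,"y": 0,"z": 2,"rx": 0,"ry": 0,"rz": 0,"jaw": 0},{"x": 0,"y": 0,"z": 0,"rx": 0,"ry": 0,"rz": 0,"jaw": 0}])

```text
clock: 22.95
tool_pos: [0.383, -0.251, 0.0446]
eef_rot: [0.022, 1.0, 0.001, -0.002]
contact_force: [0.2, 0.2, -0.6]
opening: 0.004
finger_force: 0.0
```

send_rows(motion=[{"x": -0.5,"y": 0,"z": 0,"rx": 0,"ry": 0,"rz": 0,"jaw": 0},{"x": -0.6,"y": 0,"z": 0,"rx": 0,"ry": 0,"rz": 0,"jaw": 0},{"x": -0.6,"y": 0,"z": 0,"rx": 0,"ry": 0,"rz": 0,"jaw": 0},{"x": -0.6,"y": 0,"z": 0,"rx": 0,"ry": 0,"rz": 0,"jaw": 0},{"x": -0.6,"y": 0,"z": 0,"rx": 0,"ry": 0,"rz": 0,"jaw": 0}])

```text
clock: 23.45
tool_pos: [0.4136, -0.2535, 0.0476]
eef_rot: [0.023, 1.0, -0.0, 0.001]
contact_force: [-0.7, -0.9, 0.3]
opening: 0.005
finger_force: 0.0
```

send_rows(motion=[{"x": -0.8,"y": 0,"z": 0,"rx": 0,"ry": 0,"rz": 0,"jaw": 0},{"x": -0.8,"y": 0,"z": 0,"rx": 0,"ry": 0,"rz": 0,"jaw": 0},{"x": -0.8,"y": 0,"z": 0,"rx": 0,"ry": 0,"rz": 0,"jaw": 0},{"x": -0.8,"y": 0,"z": 0,"rx": 0,"ry": 0,"rz": 0,"jaw": 0},{"x": -0.8,"y": 0,"z": 0,"rx": 0,"ry": 0,"rz": 0,"jaw": 0}])

```text
clock: 23.95
tool_pos: [0.4529, -0.2553, 0.0469]
eef_rot: [0.023, 1.0, -0.0, -0.0]
contact_force: [-3.9, -1.3, 1.6]
opening: 0.006
finger_force: 1.5
```

send_rows(motion=[{"x": -0.8,"y": 0,"z": 0,"rx": 0,"ry": 0,"rz": 0,"jaw": 0},{"x": -0.8,"y": 0,"z": 0,"rx": 0,"ry": 0,"rz": 0,"jaw": 0},{"x": -0.6,"y": 0,"z": 0,"rx": 0,"ry": 0,"rz": 0,"jaw": 0},{"x": -0.5,"y": 0,"z": 0,"rx": 0,"ry": 0,"rz": 0,"jaw": 0},{"x": 0,"y": 0,"z": 0,"rx": 0,"ry": 0,"rz": 0,"jaw": 0}])

```text
clock: 24.45
tool_pos: [0.4813, -0.2559, 0.0469]
eef_rot: [0.022, 1.0, 0.0, 0.001]
contact_force: [-0.3, -0.4, 0.2]
opening: 0.003
finger_force: 0.0
```

```bash
python3 -c "
from h import *
go([.49,-.255,.046],87.5)
t=snap('top');hsv=cv2.cvtColor(t['img'],cv2.COLOR_RGB2HSV)
m=cv2.inRange(hsv,(105,150,40),(125,255,255));m[:,:290]=0;m[:,395:]=0;m[:150]=0;m[265:]=0
N,l,S,cc=cv2.connectedComponentsWithStats(m)
for i in range(1,N):
  if S[i,4]>10: print('blue',S[i],cc[i],onz(t,*cc[i],.035)[:2])"
```

```text
d_tool cm [-0.86  0.12  0.1 ] at [ 0.4813 -0.2559  0.0469] z axis [ 0.003  0.001 -1.   ] yaw 87.47 t 24.45 F [-0.3 -0.4  0.2] open 0.03 ff 0.0
rot tool [ 0.001  0.003 -0.001]
blue [325 198  31   4  70] [340.21428571 199.38571429] [ 0.59849578 -0.26245721]
blue [324 225   8   3  16] [327.1875 225.5625] [ 0.51901398 -0.22273203]
```

send_rows(motion=[{"x": -0.5,"y": 0,"z": 0,"rx": 0,"ry": 0,"rz": 0,"jaw": 0},{"x": -0.5,"y": 0,"z": 0,"rx": 0,"ry": 0,"rz": 0,"jaw": 0},{"x": -0.4,"y": 0,"z": 0,"rx": 0,"ry": 0,"rz": 0,"jaw": 0},{"x": -0.2,"y": 0,"z": 0,"rx": 0,"ry": 0,"rz": 0,"jaw": 0},{"x": 0,"y": 0,"z": 0,"rx": 0,"ry": 0,"rz": 0,"jaw": 0}])

```text
clock: 25.0
tool_pos: [0.4908, -0.2561, 0.0465]
eef_rot: [0.023, 1.0, 0.0, -0.005]
contact_force: [-11.2, 2.1, 6.9]
opening: 0.005
finger_force: 5.2
```

send_rows(motion=[{"x": -0.2,"y": 0,"z": 0,"rx": 0,"ry": 0,"rz": 0,"jaw": 0},{"x": -0.2,"y": 0,"z": 0,"rx": 0,"ry": 0,"rz": 0,"jaw": 0},{"x": 0,"y": 0,"z": 0,"rx": 0,"ry": 0,"rz": 0,"jaw": 0},{"x": 0,"y": 0,"z": 0,"rx": 0,"ry": 0,"rz": 0,"jaw": 0},{"x": 0,"y": 0,"z": 0,"rx": 0,"ry": 0,"rz": 0,"jaw": 0}])

```text
clock: 25.5
tool_pos: [0.4908, -0.2562, 0.0463]
eef_rot: [0.023, 1.0, 0.0, -0.009]
contact_force: [-17.0, 3.8, 13.5]
opening: 0.007
finger_force: 8.5
```

```bash
python3 -c "
from h import *
t=snap('top');hsv=cv2.cvtColor(t['img'],cv2.COLOR_RGB2HSV)
m=cv2.inRange(hsv,(105,150,40),(125,255,255));m[:,:290]=0;m[:,395:]=0;m[:150]=0;m[265:]=0
N,l,S,cc=cv2.connectedComponentsWithStats(m)
for i in range(1,N):
  if S[i,4]>10: print('blue',S[i],cc[i],onz(t,*cc[i],.035)[:2])
im=t['img']; c=im[175:265,290:400,::-1]
a=cv2.resize(c,None,fx=5,fy=5,interpolation=3)
cv2.imwrite('pics/top11.png',a)
hs=cv2.inRange(hsv,(5,150,100),(18,255,255));hs[:, :200]=0;hs[:,330:]=0;hs[:220]=0;
N,l,S,cc=cv2.connectedComponentsWithStats(hs)
for i in range(1,N):
  if S[i,4]>10: print('orange',S[i],cc[i],onz(t,*cc[i],.06)[:2])
go([.47,-.255,.15],87.5)"
```

```text
blue [324 222   7   2  12] [327.41666667 222.41666667] [ 0.52849855 -0.22347224]
orange [249 253  12  12  97] [254.62886598 258.49484536] [ 0.41932203 -0.00720823]
d_tool cm [  2.27   0.03 -10.33] at [ 0.4908 -0.2562  0.0463] z axis [-0.017  0.001 -1.   ] yaw 87.39 t 25.55 F [-15.5   2.5  12.2] open 0.05 ff 8.5
rot tool [ 0.    -0.018 -0.002]
```

send_rows(motion=[{"x": 1.5,"y": 0,"z": 0,"rx": 0,"ry": 0,"rz": 0,"jaw": 0},{"x": 1.5,"y": 0,"z": -1,"rx": 0,"ry": 0,"rz": 0,"jaw": 0},{"x": 2,"y": 0,"z": -4,"rx": 0,"ry": 0,"rz": 0,"jaw": 0},{"x": 2,"y": 0,"z": -5,"rx": 0,"ry": 0,"rz": 0,"jaw": 0},{"x": 1,"y": 0,"z": -2,"rx": 0,"ry": 0,"rz": 0,"jaw": 0}])

```text
clock: 26.05
tool_pos: [0.4221, -0.2539, 0.1665]
eef_rot: [0.022, 1.0, -0.001, 0.002]
contact_force: [1.2, 0.6, 0.6]
opening: 0.005
finger_force: 0.0
```

send_rows(motion=[{"x": 0,"y": 2,"z": -2,"rx": 0,"ry": 0,"rz": 0,"jaw": 3},{"x": 0,"y": 2,"z": 0,"rx": 0,"ry": 0,"rz": 0,"jaw": 4},{"x": 0,"y": 0,"z": 0,"rx": 0,"ry": 0,"rz": 0,"jaw": 4},{"x": 0,"y": 0,"z": 0,"rx": 0,"ry": 0,"rz": 0,"jaw": 4},{"x": 0,"y": 0,"z": 0,"rx": 0,"ry": 0,"rz": 0,"jaw": 4}])

```text
clock: 26.55
tool_pos: [0.4231, -0.2146, 0.183]
eef_rot: [0.023, 1.0, -0.0, 0.0]
contact_force: [-0.3, -0.5, 0.4]
opening: 0.432
finger_force: 0.0
```

```bash
python3 -c "
from h import *
s=snap('wrist','w12.png');np.save('w12.npy',s,allow_pickle=True);go([.42,-.2,.18],87.5)
im=s['img'].astype(int)
m=((im[:,:,2]>im[:,:,0]+50)&(im[:,:,2]>90)).astype(np.uint8);m[:200]=0;m[305:]=0
print([(u,int(np.flatnonzero(m[:,u]).min()),int(np.flatnonzero(m[:,u]).max())) for u in range(60,400,4) if m[:,u].any()])
for t in (0,.078,.085):
  c=np.array([.4914,-.2555])+t*np.array([.999,-.046])-.037*np.array([.999,-.046])
  print(t,[np.round(proj(s,[*(c+yy*np.array([.046,.999])),.044]),0) for yy in(-.094,-.032,.032,.094)])
hsv=cv2.cvtColor(s['img'],cv2.COLOR_RGB2HSV)
hs=cv2.inRange(hsv,(5,150,60),(18,255,255));N,l,S,cc=cv2.connectedComponentsWithStats(hs)
for i in range(1,N):
  if S[i,4]>50: print('orange',S[i],cc[i])
"
```

```text
d_tool cm [0.36 1.45 0.29] at [ 0.4229 -0.2146  0.1829] z axis [-0. -0. -1.] yaw 87.36 t 26.6 F [-0.8 -0.   0.6] open 3.97 ff 0.0
rot tool [-0.    -0.    -0.002]
[(192, 284, 285), (244, 290, 290), (248, 290, 291), (252, 290, 293), (256, 290, 296), (260, 291, 298), (264, 293, 301), (268, 295, 302), (272, 295, 302), (276, 295, 302), (280, 295, 301), (284, 292, 299), (288, 290, 292), (300, 284, 285)]
0 [array([148., 237.]), array([209., 237.]), array([272., 237.]), array([333., 237.])]
0.078 [array([158., 303.]), array([214., 303.]), array([273., 303.]), array([329., 303.])]
0.085 [array([159., 308.]), array([215., 308.]), array([273., 308.]), array([329., 308.])]
orange [ 454  168   68   43 1886] [485.75874867 189.61876988]
```

```bash
python3 -c "
from h import *
t=snap('top')['img'][175:265,290:400,::-1]
sc=snap('scene')['img'][190:300,265:390,::-1]
w=cv2.imread('pics/w12.png')[215:395,120:345]
out=np.zeros((600,800,3),np.uint8)
a=cv2.resize(t,(367,300),interpolation=3);b=cv2.resize(sc,(341,300),interpolation=3);c=cv2.resize(w,(375,300),interpolation=3)
out[:300,:367]=a;out[:300,400:741]=b;out[300:,:375]=c
d=cv2.imread('pics/w12.png')[140:240,420:560];out[300:580,380:772]=cv2.resize(d,(392,280),interpolation=3)
cv2.imwrite('pics/combo.png',out)"
```

```text
(no output)
```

View pics/combo.png

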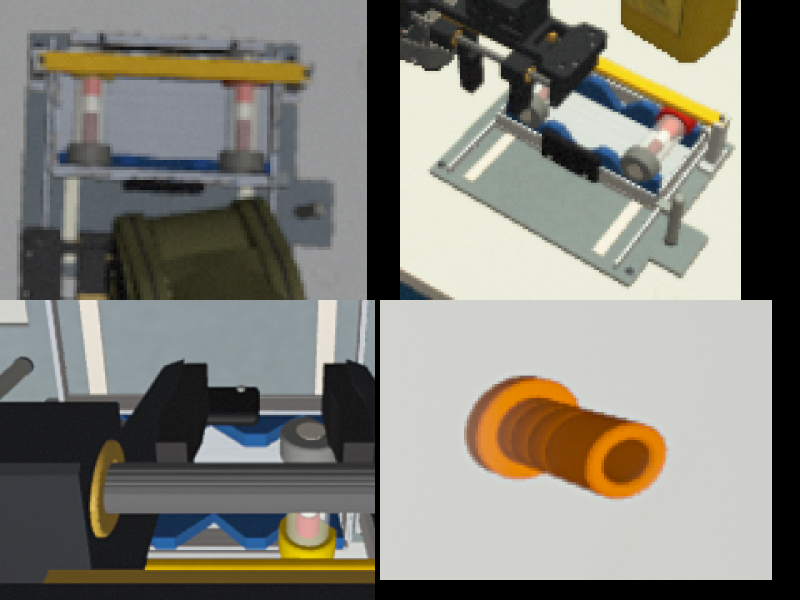

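The carrier looks pushed up, with the caps under the bar, but my two travel estimates disagree (77 vs 87 mm). I'll repeat the earlier close-view geometry to settle it.

send_rows(motion=[{"x": -4,"y": 0.6,"z": 0,"rx": 0,"ry": 0,"rz": 0,"jaw": 4},{"x": -4,"y": 0.6,"z": 1,"rx": 0,"ry": 0,"rz": 0,"jaw": 4},{"x": -4,"y": 0.6,"z": 2,"rx": 0,"ry": 0,"rz": 0,"jaw": 4},{"x": -3.2,"y": 0.6,"z": 2,"rx": 0,"ry": 0,"rz": 0,"jaw": 4},{"x": 0,"y": 0,"z": 1,"rx": 0,"ry": 0,"rz": 0,"jaw": 4}])

```text
clock: 27.2
tool_pos: [0.5798, -0.1946, 0.1214]
eef_rot: [0.021, 1.0, 0.001, 0.002]
contact_force: [-1.0, -0.0, 0.3]
opening: 0.456
finger_force: 0.0
```

send_rows(motion=[{"x": 0,"y": 0,"z": 0,"rx": 0,"ry": 0,"rz": 0,"jaw": 4},{"x": 0,"y": 0,"z": 0,"rx": 0,"ry": 0,"rz": 0,"jaw": 4},{"x": 0,"y": 0,"z": 0,"rx": 0,"ry": 0,"rz": 0,"jaw": 4},{"x": 0,"y": 0,"z": 0,"rx": 0,"ry": 0,"rz": 0,"jaw": 4},{"x": 0,"y": 0,"z": 0,"rx": 0,"ry": 0,"rz": 0,"jaw": 4}])

```text
clock: 27.7
tool_pos: [0.5756, -0.1969, 0.1241]
eef_rot: [0.023, 1.0, -0.0, 0.0]
contact_force: [0.8, 0.1, -0.6]
opening: 0.457
finger_force: 0.0
```

```bash
python3 -c "
from h import *
s=snap('wrist','w13.png');go([.575,-.19,.12],87.5)
im=s['img'].astype(int)
m=((im[:,:,2]>im[:,:,0]+50)&(im[:,:,2]>90)).astype(np.uint8);m[:130]=0;m[240:]=0
L=[(u,int(np.flatnonzero(m[:,u]).max())) for u in range(20,340,4) if m[:,u].any()];print(L)
for t in (.077,.085):
  c=np.array([.4914,-.2555])+(t-.037)*np.array([.999,-.046])
  print(t,[np.round(proj(s,[*(c+yy*np.array([.046,.999])),.044]),1) for yy in(-.094,-.032,.032,.094)])
# stud foot check: dark rim
print('stud foot pred',proj(s,[.4848,-.3847,.008]),'top',proj(s,[.4848,-.3847,.08]))
"
```

```text
d_tool cm [0.1  0.67 0.4 ] at [ 0.5757 -0.1968  0.124 ] z axis [ 0.001 -0.    -1.   ] yaw 87.41 t 27.75 F [0.3 0.3 0.1] open 4.02 ff 0.0
rot tool [-0.     0.001 -0.002]
[(68, 173), (72, 160), (124, 157), (132, 166), (136, 171), (140, 172), (144, 173), (148, 173), (152, 173), (156, 173), (160, 173), (164, 173), (168, 172), (172, 172), (176, 171), (180, 171), (184, 170), (188, 170), (192, 169), (196, 169), (200, 168), (204, 168), (208, 169), (212, 170), (216, 171), (220, 172), (224, 172), (228, 174), (232, 174), (236, 174), (240, 174), (244, 174), (248, 173), (252, 172), (256, 172), (316, 174), (320, 174)]
0.077 [array([ 68.3, 173. ]), array([151.4, 173.1]), array([237.2, 173.3]), array([320.3, 173.4])]
0.085 [array([ 70.6, 183.6]), array([152.8, 183.7]), array([237.6, 183.8]), array([319.8, 183.9])]
stud foot pred (np.float64(44.89944740446512), np.float64(116.41311849501803)) top (np.float64(-49.65833927589762), np.float64(114.04071170047757))
```

```bash
python3 -c "
from h import *
s=snap('wrist');im=s['img'].astype(int)
X=np.array([.999,-.046]);Y=np.array([.046,.999]);mid=np.array([.4914,-.2555])+.0775*X
for nm,yy in(('yel',.0682),('red',-.0682)):
  for off in(-7,-3,0,3,7):
    p=mid+yy*Y
    f=lambda dx,z: tuple(int(round(float(k))) for k in proj(s,[*(p+(dx+off/1000)*X),z]))
    print(nm,off,'face c',f(-.048,.043),'face top',f(-.048,.063),'inner top',f(-.030,.063),'cap inner top',f(.030,.063),'far',f(.048,.063))
  u=f(-.039,.063)[0]
  print(u,[(v,im[v,u].tolist()) for v in range(138,225,3)])
"
```

```text
yel -7 face c (286, 149) face top (286, 152) inner top (286, 179) cap inner top (285, 258) far (285, 280)
yel -3 face c (286, 155) face top (286, 158) inner top (286, 184) cap inner top (285, 263) far (285, 284)
yel 0 face c (286, 159) face top (286, 162) inner top (286, 189) cap inner top (285, 267) far (285, 288)
yel 3 face c (286, 163) face top (286, 167) inner top (286, 193) cap inner top (285, 270) far (285, 291)
yel 7 face c (286, 168) face top (286, 173) inner top (286, 199) cap inner top (285, 275) far (285, 296)
286 [(138, [148, 159, 164]), (141, [149, 161, 166]), (144, [127, 124, 122]), (147, [195, 201, 207]), (150, [200, 206, 218]), (153, [199, 204, 216]), (156, [183, 188, 197]), (159, [159, 153, 143]), (162, [67, 69, 67]), (165, [157, 158, 153]), (168, [163, 163, 159]), (171, [163, 162, 158]), (174, [161, 162, 157]), (177, [161, 161, 157]), (180, [162, 162, 159]), (183, [161, 162, 157]), (186, [162, 162, 158]), (189, [189, 166, 166]), (192, [200, 175, 176]), (195, [199, 175, 175]), (198, [199, 174, 175]), (201, [199, 175, 175]), (204, [199, 174, 174]), (207, [198, 173, 17
[... 637 characters left out ...]
95)
88 [(138, [149, 160, 163]), (141, [148, 160, 162]), (144, [152, 150, 149]), (147, [191, 195, 196]), (150, [204, 210, 219]), (153, [198, 204, 213]), (156, [138, 150, 166]), (159, [143, 138, 125]), (162, [67, 68, 66]), (165, [141, 142, 138]), (168, [160, 160, 156]), (171, [160, 160, 155]), (174, [160, 161, 156]), (177, [159, 159, 155]), (180, [160, 160, 155]), (183, [155, 156, 151]), (186, [153, 154, 149]), (189, [149, 149, 146]), (192, [184, 186, 181]), (195, [183, 184, 182]), (198, [184, 184, 181]), (201, [182, 183, 181]), (204, [181, 181, 180]), (207, [180, 180, 178]), (210, [180, 181, 178]), (213, [177, 179, 177]), (216, [172, 172, 171]), (219, [150, 151, 149]), (222, [107, 106, 105])]
```

send_rows(motion=[{"x": 2,"y": -1,"z": -2,"rx": 0,"ry": 0,"rz": 0,"jaw": 2},{"x": 5,"y": -2,"z": -1,"rx": 0,"ry": 0,"rz": 0,"jaw": 0},{"x": 5,"y": -2,"z": 0,"rx": 0,"ry": 0,"rz": 0,"jaw": 0},{"x": 3,"y": -1,"z": 0,"rx": 0,"ry": 0,"rz": 0,"jaw": 0},{"x": 1,"y": 0,"z": 0,"rx": 0,"ry": 0,"rz": 0,"jaw": 0}])

```text
clock: 28.3
tool_pos: [0.4168, -0.2484, 0.1526]
eef_rot: [0.025, 1.0, -0.001, -0.002]
contact_force: [1.0, -0.3, -0.5]
opening: 0.024
finger_force: 0.0
```

```bash
python3 -c "
from h import *
go([.44,-.25,.046],87.5)
t=snap('top');hsv=cv2.cvtColor(t['img'],cv2.COLOR_RGB2HSV)
m=cv2.inRange(hsv,(105,150,40),(125,255,255));m[:,:290]=0;m[:,395:]=0;m[:150]=0;m[265:]=0
N,l,S,cc=cv2.connectedComponentsWithStats(m)
for i in range(1,N):
  if S[i,4]>5: print('blue',S[i],cc[i],onz(t,*cc[i],.035)[:2])
import cv2
t0=cv2.imread('pics/top0.png');im=t['img'][:,:,::-1]
for nm,I,r in(('old',t0,range(240,262)),('new',im,range(214,240))):
  print(nm,[(v,int(I[v,325:352].mean()),int(I[v,318].mean())) for v in r])
"
```

```text
d_tool cm [-2.37 -0.03 10.65] at [ 0.4168 -0.2484  0.1526] z axis [-0.004 -0.001 -1.   ] yaw 87.17 t 28.3 F [ 1.  -0.3 -0.5] open 0.21 ff 0.0
rot tool [-0.001 -0.004 -0.006]
blue [308 221   2   3   6] [308.5 222. ] [ 0.52946082 -0.16665919]
blue [324 222  31   4  79] [339.16455696 223.55696203] [ 0.525245   -0.25868785]
old [(240, 134, 134), (241, 133, 131), (242, 134, 135), (243, 134, 133), (244, 134, 131), (245, 134, 132), (246, 132, 115), (247, 119, 73), (248, 80, 48), (249, 51, 48), (250, 59, 96), (251, 94, 133), (252, 126, 128), (253, 133, 110), (254, 116, 83), (255, 60, 89), (256, 25, 89), (257, 30, 87), (258, 62, 114), (259, 102, 142), (260, 133, 145), (261, 144, 144)]
new [(214, 141, 117), (215, 141, 113), (216, 142, 116), (217, 141, 106), (218, 141, 94), (219, 141, 94), (220, 139, 93), (221, 130, 93), (222, 95, 94), (223, 54, 86), (224, 52, 92), (225, 70, 125), (226, 115, 131), (227, 139, 112), (228, 115, 94), (229, 52, 86), (230, 26, 94), (231, 25, 93), (232, 51, 94), (233, 83, 96), (234, 94, 96), (235, 94, 93), (236, 94, 91), (237, 94, 93), (238, 94, 94), (239, 94, 94)]
```

send_rows(motion=[{"x": -1,"y": 0,"z": 3,"rx": 0,"ry": 0,"rz": 0,"jaw": 0},{"x": -1,"y": 0,"z": 4,"rx": 0,"ry": 0,"rz": 0,"jaw": 0},{"x": -1,"y": 0,"z": 3,"rx": 0,"ry": 0,"rz": 0,"jaw": 0},{"x": -1,"y": 0,"z": 0.5,"rx": 0,"ry": 0,"rz": 0,"jaw": 0},{"x": -1,"y": 0,"z": 0,"rx": 0,"ry": 0,"rz": 0,"jaw": 0}])

```text
clock: 28.85
tool_pos: [0.473, -0.2475, 0.0471]
eef_rot: [0.021, 1.0, 0.001, -0.0]
contact_force: [-0.4, 0.0, 2.1]
opening: 0.007
finger_force: 0.0
```

send_rows(motion=[{"x": -0.7,"y": 0,"z": 0,"rx": 0,"ry": 0,"rz": 0,"jaw": 0},{"x": -0.7,"y": 0,"z": 0,"rx": 0,"ry": 0,"rz": 0,"jaw": 0},{"x": -0.4,"y": 0,"z": 0,"rx": 0,"ry": 0,"rz": 0,"jaw": 0},{"x": -0.3,"y": 0,"z": 0,"rx": 0,"ry": 0,"rz": 0,"jaw": 0},{"x": 0,"y": 0,"z": 0,"rx": 0,"ry": 0,"rz": 0,"jaw": 0}])

```text
clock: 29.35
tool_pos: [0.491, -0.2499, 0.0478]
eef_rot: [0.023, 1.0, -0.0, -0.001]
contact_force: [-3.2, 0.0, 2.7]
opening: 0.007
finger_force: 1.4
```

send_rows(motion=[{"x": -0.3,"y": 0,"z": 0,"rx": 0,"ry": 0,"rz": 0,"jaw": 0},{"x": -0.3,"y": 0,"z": 0,"rx": 0,"ry": 0,"rz": 0,"jaw": 0},{"x": -0.3,"y": 0,"z": 0,"rx": 0,"ry": 0,"rz": 0,"jaw": 0},{"x": 0,"y": 0,"z": 0,"rx": 0,"ry": 0,"rz": 0,"jaw": 0},{"x": 0,"y": 0,"z": 0,"rx": 0,"ry": 0,"rz": 0,"jaw": 0}])

```text
clock: 29.85
tool_pos: [0.4911, -0.2501, 0.0468]
eef_rot: [0.023, 1.0, -0.0, -0.01]
contact_force: [-17.2, 1.5, 14.0]
opening: 0.006
finger_force: 8.6
```

send_rows(motion=[{"x": -0.4,"y": 0,"z": 0,"rx": 0,"ry": 0,"rz": 0,"jaw": 0},{"x": -0.4,"y": 0,"z": 0,"rx": 0,"ry": 0,"rz": 0,"jaw": 0},{"x": -0.3,"y": 0,"z": 0,"rx": 0,"ry": 0,"rz": 0,"jaw": 0},{"x": 0,"y": 0,"z": 0,"rx": 0,"ry": 0,"rz": 0,"jaw": 0},{"x": 0,"y": 0,"z": 0,"rx": 0,"ry": 0,"rz": 0,"jaw": 0}])

```text
clock: 30.35
tool_pos: [0.4912, -0.2503, 0.0463]
eef_rot: [0.024, 1.0, -0.001, -0.02]
contact_force: [-34.7, 5.0, 28.7]
opening: 0.005
finger_force: 17.9
```

```bash
python3 -c "
from h import *
go([.44,-.25,.18],87.5)
t=snap('top');I=t['img'][:,:,::-1];t0=cv2.imread('pics/top0.png')
print([(v,int(I[v,325:352].mean())) for v in range(220,234)])
for nm,J in(('old',t0),('new',I)):
  for u0,u1 in((312,318),(325,355),(362,368)): print(nm,u0,[(v,J[v,u0:u1].mean(0).astype(int).tolist()) for v in range(182,204)])
for x in(.62,.627,.634,.64): print(x,[np.round(proj(t,[x,-.262,z]),1).tolist() for z in(.01,.03,.045)])
"
```

```text
d_tool cm [  5.66  -0.25 -13.15] at [ 0.4912 -0.2503  0.0463] z axis [-0.041 -0.    -0.999] yaw 87.25 t 30.35 F [-34.7   5.   28.7] open 0.04 ff 17.9
rot tool [-0.002 -0.041 -0.004]
[(220, 57), (221, 50), (222, 42), (223, 40), (224, 37), (225, 38), (226, 47), (227, 52), (228, 42), (229, 35), (230, 34), (231, 34), (232, 35), (233, 37)]
old 312 [(182, [145, 145, 144]), (183, [142, 142, 141]), (184, [142, 138, 135]), (185, [144, 135, 130]), (186, [142, 133, 128]), (187, [116, 109, 106]), (188, [73, 75, 74]), (189, [116, 119, 117]), (190, [105, 132, 143]), (191, [32, 125, 155]), (192, [28, 127, 161]), (193, [28, 128, 161]), (194, [29, 129, 162]), (195, [28, 125, 160]), (196, [60, 114, 139]), (197, [106, 115, 116]), (198, [126, 131, 130]), (199, [125, 129, 127]), (200, [125, 130, 127]), (201, [124, 129, 126]), (202, [125, 129, 127]), (203, [123, 127, 124])]
old 325 [(182, [145, 144, 144]), (183, [146, 145, 144]), (184, [143, 142, 142]), (185, [138, 136, 135]), (186, [139, 133, 129]), (187, [141, 132, 128]), (188, [120, 115, 112]), (189, [57, 56, 56]), (190, [39, 38, 35]), (191, [58, 76, 8
[... 1873 characters left out ...]
, (183, [156, 155, 155]), (184, [156, 155, 154]), (185, [157, 156, 155]), (186, [145, 145, 145]), (187, [137, 134, 132]), (188, [150, 141, 135]), (189, [136, 130, 128]), (190, [93, 95, 96]), (191, [96, 102, 102]), (192, [121, 129, 132]), (193, [86, 126, 145]), (194, [31, 137, 172]), (195, [31, 137, 172]), (196, [31, 137, 173]), (197, [31, 137, 172]), (198, [27, 122, 157]), (199, [31, 78, 120]), (200, [50, 55, 101]), (201, [52, 61, 83]), (202, [29, 42, 50]), (203, [27, 41, 42])]
0.62 [[338.9, 193.6], [339.8, 192.6], [340.5, 191.8]]
0.627 [[338.9, 191.3], [339.8, 190.3], [340.4, 189.5]]
0.634 [[338.8, 189.1], [339.7, 188.0], [340.4, 187.2]]
0.64 [[338.8, 187.1], [339.7, 186.1], [340.4, 185.3]]
```

The carrier's end sits against the dark bumper and does not budge at 35 N, so it is at its stop. The sleeve has been knocked to about (.419,−.007). Going there next.

send_rows(motion=[{"x": 2,"y": 0,"z": 0,"rx": 0,"ry": 0,"rz": 0,"jaw": 0},{"x": 2,"y": 0,"z": 0,"rx": 0,"ry": 0,"rz": 0,"jaw": 0},{"x": 1,"y": 1,"z": -4,"rx": 0,"ry": 0,"rz": 0,"jaw": 0},{"x": 1,"y": 3,"z": -5,"rx": 0,"ry": 0,"rz": 0,"jaw": 3},{"x": 1,"y": 4,"z": -5,"rx": 0,"ry": 0,"rz": 0,"jaw": 5}])

```text
clock: 30.9
tool_pos: [0.449, -0.1816, 0.1697]
eef_rot: [0.024, 1.0, -0.0, 0.001]
contact_force: [0.3, 0.5, -0.1]
opening: 0.163
finger_force: 0.0
```

send_rows(motion=[{"x": 1,"y": 4,"z": -2,"rx": 0,"ry": 0,"rz": 0,"jaw": 5},{"x": 0.5,"y": 4,"z": 0,"rx": 0,"ry": 0,"rz": 0,"jaw": 5},{"x": 0,"y": 4,"z": 0,"rx": 0,"ry": 0,"rz": 0,"jaw": 5},{"x": 0,"y": 2,"z": 0,"rx": 0,"ry": 0,"rz": 0,"jaw": 5},{"x": 0,"y": 0,"z": 0,"rx": 0,"ry": 0,"rz": 0,"jaw": 5}])

```text
clock: 31.4
tool_pos: [0.4414, -0.0371, 0.1889]
eef_rot: [0.019, 1.0, 0.001, 0.001]
contact_force: [0.2, -0.2, 0.6]
opening: 0.566
finger_force: 0.0
```

```bash
cat >> h.py <<'E'
def orange(s):
    hsv=cv2.cvtColor(s['img'],cv2.COLOR_RGB2HSV)
    m=cv2.inRange(hsv,(4,140,40),(18,255,255)); N,l,S,c=cv2.connectedComponentsWithStats(m)
    return [(S[i].tolist(),c[i].round(1).tolist(),(l==i).astype(np.uint8)) for i in range(1,N) if S[i,4]>60]
E
python3 -c "
from h import *
w=np.load('w12.npy',allow_pickle=True).item()
print('w12',onz(w,507.5,195.4,.06),onz(w,470.7,184.6,.01))
s=snap('wrist','w14.png');go([.42,-.007,.15],87.5)
for b in orange(s):
  print(b[:2]); ys,xs=np.nonzero(b[2]); hs=cv2.cvtColor(s['img'],cv2.COLOR_RGB2HSV)
  # bright top ring
  m=(b[2]>0)&(hs[:,:,2]>200); y,x=np.nonzero(m); print('bright',x.min(),x.max(),y.min(),y.max(),m.sum())
t=snap('top')
for b in orange(t): print('top',b[:2],onz(t,*b[1],.05)[:2])
print('TCP grasp pt pred of sleeve at .4193,-.0072 :',[np.round(proj(s,[.4193,-.0072,z]),1) for z in(0,.06)])
"
```

```text
w12 [ 0.41854545 -0.00402799  0.06      ] [ 0.41878279 -0.00607086  0.01      ]
d_tool cm [2.23 3.17 3.86] at [ 0.4409 -0.0396  0.1886] z axis [ 0.001  0.001 -1.   ] yaw 87.63 t 31.45 F [ 0.2 -0.6  0.6] open 5.01 ff 0.0
rot tool [0.001 0.001 0.002]
([290, 157, 37, 41, 1140], [309.0, 176.9])
bright 291 326 158 197 655
top ([323, 128, 31, 14, 99], [337.3, 135.0]) [ 0.79320667 -0.25322376]
top ([314, 141, 40, 11, 64], [333.9, 146.4]) [ 0.75791063 -0.24269137]
TCP grasp pt pred of sleeve at .4193,-.0072 : [array([303.6, 172.8]), array([309.1, 183.7])]
```

```bash
python3 -c "
from h import *
s=snap('wrist');b=[b for b in orange(s)][0];print(b[:2])
cs=cv2.findContours(b[2],cv2.RETR_CCOMP,cv2.CHAIN_APPROX_NONE)
for c in cs[0]: 
  if len(c)>10: print(cv2.boundingRect(c),cv2.contourArea(c),np.round(cv2.minEnclosingCircle(c)[0],1))
print('base',onz(s,308.5,176,.007))
hs=cv2.cvtColor(s['img'],cv2.COLOR_RGB2HSV)
print(hs[155:200:2,288:332:3,2])
go([.42,-.004,.15],87.5)"
```

```text
([294, 158, 38, 41, 1153], [313.1, 177.8])
(294, 158, 38, 41) 1117.5 [313.6 178.2]
(310, 177, 9, 7) 27.5 [314.  179.5]
base [ 0.42070402 -0.00684002  0.007     ]
[[205 204 206 205 204 205 206 207 208 207 205 204 205 205 204]
 [205 205 205 205 205 208 210 162 162 179 210 207 205 205 204]
 [205 205 204 205 209 166 166 215 223 215 185 204 207 205 204]
 [205 205 205 208 164 201 230 229 228 228 229 210 204 206 204]
 [205 205 205 208 181 230 228 230 229 229 228 228 209 210 204]
 [205 204 207 145 230 229 229 173 127 143 215 228 228 196 205]
 [205 205 212 207 229 230 134 114 120 115 112 224 227 214 208]
 [205 205 185 228 229 177 120 121 123 116 113 124 230 228 207]
 [205 206 168 230 231 125 121 116 108 110 123 107 196 228 205]
 [205 206 182 228 223 128 129 112 164 205 216 210 150 228 199]
 [205 207 199 228 199 127 115 169 218 229 228 229 229 207 200]
 [204 207 199 228 184 132 122 218 229 219 203 220 228 226 195]
 [205 205 190 228 208 119 183 229 213 218 118 124 205 227 197]
 [205 205 201 229 231 116 212 228 215 130 120 123 129 227 213]
 [205 205 215 226 231 118 228 222 102 112 119 124 117 217 226]
 [204 205 209 219 228 149 227 207 107 112 117 120 120 212 227]
 [204 204 205 201 228 197 226 201 108 110 116 120 120 215 227]
 [204 204 204 210 211 230 226 218 105 109 112 117 121 225 217]
 [205 204 204 204 212 219 214 229 136 108 110 113 183 228 200]
 [204 204 204 204 206 211 201 228 213 147 124 168 222 227 208]
 [205 204 204 204 204 205 212 221 228 224 216 227 228 205 207]
 [204 204 204 204 204 205 206 199 222 226 228 225 210 212 205]
 [204 204 204 204 204 204 204 206 213 197 197 198 210 204 204]]
d_tool cm [2.22 3.7  3.83] at [ 0.4404 -0.042   0.1883] z axis [ 0.    -0.001 -1.   ] yaw 87.36 t 31.55 F [ 0.5 -0.2  1.4] open 4.98 ff 0.0
rot tool [-0.001  0.    -0.002]
```

```bash
python3 -c "
from h import *
s=snap('wrist');print(onz(s,318.3,186,.06));hs=cv2.cvtColor(s['img'],cv2.COLOR_RGB2HSV)
print(hs[187,286:336,2]);print(hs[168:206,318,2])
go([.42,-.004,.15],87.5)"
```

```text
[ 0.42055687 -0.00384264  0.06      ]
[204 204 205 205 204 204 204 204 204 205 210 213 201 217 227 229 229 230
 188 182 218 227 229 230 200 132 106 106 109 110 111 111 113 116 119 119
 122 121 120 120 124 185 216 226 227 227 201 210 210 205]
[113 116 107 115 164 210 230 229 227 212 167 134 116 116 117 117 116 117
 114 113 113 111 111 109 106 117 170 209 228 227 224 202 216 209 205 204
 204 204]
d_tool cm [2.21 3.74 3.82] at [ 0.4403 -0.0424  0.1882] z axis [-0.    -0.001 -1.   ] yaw 87.3 t 31.6 F [ 0.7  0.3 -0.1] open 4.98 ff 0.0
rot tool [-0.001 -0.    -0.003]
```

send_rows(motion=[{"x": 1.1,"y": 1.9,"z": 2,"rx": 0,"ry": 0,"rz": 0,"jaw": 5},{"x": 1.0,"y": 1.9,"z": 3,"rx": 0,"ry": 0,"rz": 0,"jaw": 5},{"x": 0,"y": 0,"z": 2.5,"rx": 0,"ry": 0,"rz": 0,"jaw": 5},{"x": 0,"y": 0,"z": 1,"rx": 0,"ry": 0,"rz": 0,"jaw": 5},{"x": 0,"y": 0,"z": 0,"rx": 0,"ry": 0,"rz": 0,"jaw": 5}])

```text
clock: 32.1
tool_pos: [0.4204, -0.0031, 0.1021]
eef_rot: [0.023, 1.0, -0.001, -0.001]
contact_force: [-0.5, 0.2, 0.6]
opening: 0.566
finger_force: 0.0
```

send_rows(motion=[{"x": 0,"y": 0,"z": 0,"rx": 0,"ry": 0,"rz": 0,"jaw": 5},{"x": 0,"y": 0,"z": 0,"rx": 0,"ry": 0,"rz": 0,"jaw": 5},{"x": 0,"y": 0,"z": 0,"rx": 0,"ry": 0,"rz": 0,"jaw": 5},{"x": 0,"y": 0,"z": 0,"rx": 0,"ry": 0,"rz": 0,"jaw": 5},{"x": 0,"y": 0,"z": 0,"rx": 0,"ry": 0,"rz": 0,"jaw": 5}])

```text
clock: 32.6
tool_pos: [0.4213, -0.002, 0.1037]
eef_rot: [0.023, 1.0, 0.0, 0.0]
contact_force: [-0.2, 0.5, -0.4]
opening: 0.567
finger_force: 0.0
```

```bash
python3 -c "
from h import *
s=snap('wrist','w15.png');hs=cv2.cvtColor(s['img'],cv2.COLOR_RGB2HSV)
go([.4205,-.0045,.037],87.5)
for b in orange(s): print(b[:2])
print([np.round(proj(s,[.4205,-.0045,z]),1) for z in(0,.01,.06)])
u,v=[int(round(float(k))) for k in proj(s,[.4205,-.0045,.06])]
print('row',v,hs[v,u-40:u+40:2,2]);print('col',u,hs[v-40:v+40:2,u,2])"
```

```text
d_tool cm [ 0.07 -0.25  6.66] at [ 0.4212 -0.002   0.1036] z axis [ 0.001  0.    -1.   ] yaw 87.42 t 32.65 F [ 0.7  0.  -0.1] open 5.0 ff 0.0
rot tool [ 0.     0.001 -0.001]
([253, 195, 47, 65, 2372], [276.1, 226.1])
[array([275. , 215.6]), array([274.9, 219.3]), array([274. , 243.1])]
row 243 [196 196 196 196 196 196 196 196 196 196 197 193 215 217 218 172 102 104
 103 103 104 103 105 107 109 113 115 192 217 217 185 198 197 196 196 196
 196 195 196 196]
col 274 [220 148 113 106 120 106 121 102 103 101 101 172 219 217 218 107 102 103
 102 104 104 104 103 103 100 147 201 216 214 207 197 196 196 196 196 196
 195 195 195 195]
```

send_rows(motion=[{"x": 0.07,"y": -0.1,"z": 2.5,"rx": 0,"ry": 0,"rz": 0,"jaw": 5},{"x": 0,"y": 0,"z": 2.5,"rx": 0,"ry": 0,"rz": 0,"jaw": 5},{"x": 0,"y": 0,"z": 1.6,"rx": 0,"ry": 0,"rz": 0,"jaw": 5},{"x": 0,"y": 0,"z": 0,"rx": 0,"ry": 0,"rz": 0,"jaw": 5},{"x": 0,"y": 0,"z": 0,"rx": 0,"ry": 0,"rz": 0,"jaw": 3}], grip_force=25)

```text
clock: 33.15
tool_pos: [0.4223, -0.0043, 0.0662]
eef_rot: [0.022, 1.0, -0.002, -0.002]
contact_force: [-0.3, 0.4, -0.2]
opening: 0.506
finger_force: 0.0
```

send_rows(motion=[{"x": 0,"y": 0,"z": 0,"rx": 0,"ry": 0,"rz": 0,"jaw": 1.8},{"x": 0,"y": 0,"z": 0,"rx": 0,"ry": 0,"rz": 0,"jaw": 1.8},{"x": 0,"y": 0,"z": 0,"rx": 0,"ry": 0,"rz": 0,"jaw": 1.8},{"x": 0,"y": 0,"z": 0,"rx": 0,"ry": 0,"rz": 0,"jaw": 1.8},{"x": 0,"y": 0,"z": 0,"rx": 0,"ry": 0,"rz": 0,"jaw": 1.8}])

```text
clock: 33.65
tool_pos: [0.4225, -0.0041, 0.0663]
eef_rot: [0.022, 1.0, -0.002, -0.002]
contact_force: [0.0, -0.4, 3.5]
opening: 0.283
finger_force: 25.0
```

send_rows(motion=[{"x": 0,"y": 0,"z": -3,"rx": 0,"ry": 0,"rz": 0,"jaw": 1.8},{"x": 0,"y": 0,"z": -5,"rx": 0,"ry": 0,"rz": 0,"jaw": 1.8},{"x": 0,"y": -2,"z": -5,"rx": 0,"ry": 0,"rz": 0,"jaw": 1.8},{"x": 0,"y": -4,"z": -3,"rx": 0,"ry": 0,"rz": 0,"jaw": 1.8},{"x": 0,"y": -4.5,"z": 0,"rx": 0,"ry": 0,"rz": 0,"jaw": 1.8}])

```text
clock: 34.15
tool_pos: [0.421, -0.1074, 0.2179]
eef_rot: [0.022, 1.0, -0.002, 0.002]
contact_force: [1.1, 0.2, -1.4]
opening: 0.281
finger_force: 25.0
```

The arm could not reach low at that short radius, so it only gripped the top of the neck. I'll set the sleeve down farther out and regrasp it lower.

send_rows(motion=[{"x": -1.5,"y": 0,"z": 0,"rx": 0,"ry": 0,"rz": 0,"jaw": 1.8},{"x": -1.5,"y": 1,"z": 0,"rx": 0,"ry": 0,"rz": 0,"jaw": 1.8},{"x": -1.5,"y": 1,"z": 2,"rx": 0,"ry": 0,"rz": 0,"jaw": 1.8},{"x": 0,"y": 0.5,"z": 4,"rx": 0,"ry": 0,"rz": 0,"jaw": 1.8},{"x": 0,"y": 0,"z": 3,"rx": 0,"ry": 0,"rz": 0,"jaw": 1.8}])

```text
clock: 34.65
tool_pos: [0.4645, -0.084, 0.1227]
eef_rot: [0.023, 1.0, -0.002, -0.002]
contact_force: [0.4, -0.4, -1.1]
opening: 0.282
finger_force: 25.0
```

send_rows(motion=[{"x": 0,"y": 0,"z": 0,"rx": 0,"ry": 0,"rz": 0,"jaw": 1.8},{"x": 0,"y": 0,"z": 0,"rx": 0,"ry": 0,"rz": 0,"jaw": 1.8},{"x": 0,"y": 0,"z": 0,"rx": 0,"ry": 0,"rz": 0,"jaw": 1.8},{"x": 0,"y": 0,"z": 0,"rx": 0,"ry": 0,"rz": 0,"jaw": 1.8},{"x": 0,"y": 0,"z": 0,"rx": 0,"ry": 0,"rz": 0,"jaw": 1.8}])

```text
clock: 35.15
tool_pos: [0.4652, -0.0849, 0.1252]
eef_rot: [0.023, 1.0, -0.002, -0.001]
contact_force: [-0.1, 0.0, -0.2]
opening: 0.283
finger_force: 25.0
```

```bash
python3 -c "
from h import *
go([.465,-.082,.0668],87.5);st()"
```

```text
d_tool cm [0.02 0.31 5.84] at [ 0.4652 -0.0849  0.1252] z axis [-0.002 -0.004 -1.   ] yaw 87.34 t 35.15 F [-0.1  0.  -0.2] open 2.5 ff 25.0
rot tool [-0.004 -0.002 -0.003]
{'clock': 35.15, 'q': [0.4145, 0.7654, -0.5441, 2.1119, 0.8571, 0.5001, 0.7347], 'tool_pos': [0.4652, -0.0849, 0.1252], 'eef_rot': [0.0233, 0.9997, -0.002, -0.0008], 'contact_force': [-0.1468, 0.0287, -0.205], 'opening': 0.2832, 'finger_force': 24.998}
[[-0.999, 0.046, -0.002], [0.047, 0.999, -0.004], [0.002, -0.004, -1.0]]
```

send_rows(motion=[{"x": 0,"y": 0.2,"z": 2,"rx": -0.004,"ry": -0.002,"rz": 0,"jaw": 1.8},{"x": 0,"y": 0,"z": 2,"rx": 0,"ry": 0,"rz": 0,"jaw": 1.8},{"x": 0,"y": 0,"z": 1.2,"rx": 0,"ry": 0,"rz": 0,"jaw": 1.8},{"x": 0,"y": 0,"z": 0.4,"rx": 0,"ry": 0,"rz": 0,"jaw": 1.8},{"x": 0,"y": 0,"z": 0,"rx": 0,"ry": 0,"rz": 0,"jaw": 1.8}])

```text
clock: 35.65
tool_pos: [0.4647, -0.0827, 0.0682]
eef_rot: [0.023, 1.0, -0.0, -0.001]
contact_force: [0.1, 0.2, 0.6]
opening: 0.283
finger_force: 25.0
```

send_rows(motion=[{"x": 0,"y": 0,"z": 0.2,"rx": 0,"ry": 0,"rz": 0,"jaw": 1.8},{"x": 0,"y": 0,"z": 0.1,"rx": 0,"ry": 0,"rz": 0,"jaw": 1.8},{"x": 0,"y": 0,"z": 0,"rx": 0,"ry": 0,"rz": 0,"jaw": 1.8},{"x": 0,"y": 0,"z": 0,"rx": 0,"ry": 0,"rz": 0,"jaw": 1.8},{"x": 0,"y": 0,"z": 0,"rx": 0,"ry": 0,"rz": 0,"jaw": 1.8}])

```text
clock: 36.15
tool_pos: [0.4654, -0.0824, 0.0663]
eef_rot: [0.023, 1.0, 0.0, 0.0]
contact_force: [-0.3, 0.3, 5.6]
opening: 0.286
finger_force: 25.0
```

Standing on the bench. Release, go lower, and regrasp.

send_rows(motion=[{"x": 0,"y": 0,"z": -0.1,"rx": 0,"ry": 0,"rz": 0,"jaw": 3},{"x": 0,"y": 0,"z": 0,"rx": 0,"ry": 0,"rz": 0,"jaw": 4.4},{"x": 0,"y": 0,"z": 0,"rx": 0,"ry": 0,"rz": 0,"jaw": 4.4},{"x": 0,"y": 0,"z": 1,"rx": 0,"ry": 0,"rz": 0,"jaw": 4.4},{"x": 0,"y": 0,"z": 1.5,"rx": 0,"ry": 0,"rz": 0,"jaw": 4.4}])

```text
clock: 36.65
tool_pos: [0.4651, -0.0829, 0.0413]
eef_rot: [0.023, 1.0, 0.0, 0.0]
contact_force: [0.5, -0.8, -0.4]
opening: 0.494
finger_force: 0.0
```

send_rows(motion=[{"x": 0,"y": 0,"z": 0.4,"rx": 0,"ry": 0,"rz": 0,"jaw": 4.4},{"x": 0,"y": 0,"z": 0,"rx": 0,"ry": 0,"rz": 0,"jaw": 4},{"x": 0,"y": 0,"z": 0,"rx": 0,"ry": 0,"rz": 0,"jaw": 2.5},{"x": 0,"y": 0,"z": 0,"rx": 0,"ry": 0,"rz": 0,"jaw": 1.8},{"x": 0,"y": 0,"z": 0,"rx": 0,"ry": 0,"rz": 0,"jaw": 1.8}])

```text
clock: 37.15
tool_pos: [0.4648, -0.0827, 0.0375]
eef_rot: [0.023, 1.0, 0.0, -0.0]
contact_force: [-0.7, -0.2, 0.7]
opening: 0.293
finger_force: 25.0
```

send_rows(motion=[{"x": 0,"y": 0,"z": 0,"rx": 0,"ry": 0,"rz": 0,"jaw": 1.8},{"x": 0,"y": 0,"z": 0,"rx": 0,"ry": 0,"rz": 0,"jaw": 1.8},{"x": 0,"y": 0,"z": 0,"rx": 0,"ry": 0,"rz": 0,"jaw": 1.8},{"x": 0,"y": 0,"z": 0,"rx": 0,"ry": 0,"rz": 0,"jaw": 1.8},{"x": 0,"y": 0,"z": 0,"rx": 0,"ry": 0,"rz": 0,"jaw": 1.8}], grip_force=30)

```text
clock: 37.65
tool_pos: [0.4648, -0.0826, 0.0375]
eef_rot: [0.023, 1.0, 0.0, -0.0]
contact_force: [-1.1, -0.4, 6.7]
opening: 0.294
finger_force: 30.0
```

```bash
python3 -c "
from h import *
go([.43,-.35,.20],87.5)"
```

```text
d_tool cm [  2.27 -26.87 -16.25] at [ 0.4648 -0.0826  0.0375] z axis [-0.001  0.    -1.   ] yaw 87.38 t 37.65 F [-1.1 -0.4  6.7] open 2.59 ff 30.0
rot tool [ 0.    -0.001 -0.002]
```

send_rows(motion=[{"x": 0,"y": 0,"z": -3,"rx": 0,"ry": 0,"rz": 0,"jaw": 1.8},{"x": 0,"y": 0,"z": -5,"rx": 0,"ry": 0,"rz": 0,"jaw": 1.8},{"x": 0,"y": -1,"z": -5,"rx": 0,"ry": 0,"rz": 0,"jaw": 1.8},{"x": 0,"y": -3,"z": -4,"rx": 0,"ry": 0,"rz": 0,"jaw": 1.8},{"x": 0,"y": -4.5,"z": 0,"rx": 0,"ry": 0,"rz": 0,"jaw": 1.8}])

```text
clock: 38.15
tool_pos: [0.4643, -0.166, 0.2112]
eef_rot: [0.02, 1.0, 0.0, 0.004]
contact_force: [1.7, 0.1, -0.2]
opening: 0.291
finger_force: 30.0
```

send_rows(motion=[{"x": -1,"y": -4.5,"z": 0,"rx": 0,"ry": 0,"rz": 0,"jaw": 1.8},{"x": -1,"y": -4.5,"z": 0,"rx": 0,"ry": 0,"rz": 0,"jaw": 1.8},{"x": -2,"y": -4.5,"z": 0,"rx": 0,"ry": 0,"rz": 0,"jaw": 1.8},{"x": -2,"y": -4,"z": 0,"rx": 0,"ry": 0,"rz": 0,"jaw": 1.8},{"x": -1,"y": -2,"z": 0,"rx": 0,"ry": 0,"rz": 0,"jaw": 1.8}])

```text
clock: 38.65
tool_pos: [0.5213, -0.3705, 0.205]
eef_rot: [0.026, 1.0, -0.001, -0.001]
contact_force: [0.3, 0.1, -0.5]
opening: 0.292
finger_force: 30.0
```

send_rows(motion=[{"x": 0,"y": 0,"z": 0,"rx": 0,"ry": 0,"rz": 0,"jaw": 1.8},{"x": 0,"y": 0,"z": 0,"rx": 0,"ry": 0,"rz": 0,"jaw": 1.8},{"x": 0,"y": 0,"z": 0,"rx": 0,"ry": 0,"rz": 0,"jaw": 1.8},{"x": 0,"y": 0,"z": 0,"rx": 0,"ry": 0,"rz": 0,"jaw": 1.8},{"x": 0,"y": 0,"z": 0,"rx": 0,"ry": 0,"rz": 0,"jaw": 1.8}])

```text
clock: 39.15
tool_pos: [0.5218, -0.3644, 0.2063]
eef_rot: [0.022, 1.0, 0.0, -0.001]
contact_force: [0.7, -0.2, -0.8]
opening: 0.289
finger_force: 30.0
```

```bash
python3 -c "
from h import *
s=snap('wrist','w16.png');np.save('w16.npy',s,allow_pickle=True);go([.52,-.36,.20],87.5)
for b in orange(s): print(b[:2])
for z in(.008,.08): print(z,np.round(proj(s,[.4848,-.3847,z]),1))
u,v=[int(round(float(k))) for k in proj(s,[.4848,-.3847,.044])]
g=s['img'].mean(2).astype(int)
print(u-50,v-45)
for r in range(v-45,v+48,3): print(r,' '.join('%3d'%k for k in g[r,max(0,u-50):u+50:3]))"
```

```text
d_tool cm [0.2  0.46 0.63] at [ 0.5218 -0.3647  0.2063] z axis [-0.002  0.    -1.   ] yaw 87.44 t 39.2 F [ 0.  -0.7 -1.3] open 2.51 ff 30.0
rot tool [-0.    -0.002 -0.001]
([247, 218, 64, 95, 4907], [278.6, 267.1])
([0, 232, 13, 16, 81], [4.3, 240.5])
([0, 249, 18, 15, 90], [5.9, 256.8])
0.008 [258.9 161. ]
0.08 [253.7 170.9]
207 120
120 215 215 215 216 215 215 214 216 215 217 215 209 215 215 215 215 215 215 217 149 158 159 158 159 158 213 154 160 159 159 161 234 233 233
123 215 215 215 215 215 214 215 214 214 216 216 215 214 214 215 215 214 215 217 147 157 157 159 160 158 212 159 160 159 158 160 234 233 233
126 215 214 214 215 214 215 215 214 215 215 215 215 215 215 215 215 215 215 217 147 158 158 159 160 159 212 159 159 159 158 159 234 233 233
129 214 215 215 215 215 215 214 214 214 215 215 215 215 215 215 215 215 215 217 149 158 159 159 158 158 211 160 160 160 158 164 233 233 233
132 214 215 215 215 215 215 214 214 216 215 216 216 216 216 216 215 215 215 217 150 159 159 158 159 158 211 158 159 160 158 166 234 232 233
135 215 214 215 215 215 215 215 215 214 148 149 148 148 150 148 
[... 2875 characters left out ...]

198 215 216 215 215 215 215 215 215 215 215 216 215 215 215 216 216 215 215 217 151 161 162 163 163 165 211 198 208 103 112  95 108 105  79
201 215 215 216 214 215 215 215 216 216 215 215 215 215 215 216 216 215 215 217 156 162 162 163 162 164 210 201 206 119 110  96 121 134 143
204 215 216 216 216 215 215 215 215 215 215 215 215 215 215 215 215 215 215 216 155 163 162 161 162 163 211 202 204 151 147  92 121 133 142
207 215 215 215 215 215 215 215 215 215 215 215 215 215 215 215 216 215 215 216 156 162 161 160 161 161 210 205 205 207 210 100 120 135 142
210 215 215 215 215 215 215 215 216 215 215 215 215 215 215 215 215 215 215 216 155 162 161 161 160 162 210 207 203 207 208 101 121 134 142
```

```bash
python3 -c "
from h import *
s=np.load('w16.npy',allow_pickle=True).item()
tip=onz(s,252.3,169.8,.08);foot=onz(s,257,160.5,.008);print('tip',tip,'foot',foot)
b=orange(s)[0];m=b[2]
for v in range(216,250,3): 
  x=np.flatnonzero(m[v]);print(v,(x.min(),x.max()) if len(x) else None,end=' ')
print()
T=np.array([.5218,-.3647])
for z in(.1688,.1788):
  a=np.linspace(0,2*np.pi,180);P=np.array([proj(s,[T[0]+.02*np.cos(k),T[1]+.02*np.sin(k),z]) for k in a]);print(z,P.min(0),P.max(0))
print('lug near edge',onz(s,276,181.5,.021),onz(s,276,183,.021))
"
```

```text
tip [ 0.48370841 -0.38592977  0.08      ] foot [ 0.48411882 -0.38681549  0.008     ]
216 None 219 (np.int64(271), np.int64(284)) 222 (np.int64(264), np.int64(293)) 225 (np.int64(259), np.int64(298)) 228 (np.int64(256), np.int64(301)) 231 (np.int64(254), np.int64(304)) 234 (np.int64(252), np.int64(306)) 237 (np.int64(251), np.int64(307)) 240 (np.int64(249), np.int64(308)) 243 (np.int64(249), np.int64(309)) 246 (np.int64(248), np.int64(310)) 249 (np.int64(247), np.int64(310)) 
0.1688 [246.41799643 218.75778505] [308.09273162 275.48896933]
0.1788 [244.6997756  224.04371968] [309.67419436 283.36949945]
lug near edge [ 0.50676896 -0.36605465  0.021     ] [ 0.50847128 -0.36613303  0.021     ]
```

send_rows(motion=[{"x": 1.2,"y": -0.8,"z": 1,"rx": 0,"ry": 0,"rz": 0,"jaw": 1.8},{"x": 1.2,"y": -0.8,"z": 2,"rx": 0,"ry": 0,"rz": 0,"jaw": 1.8},{"x": 1.2,"y": -0.8,"z": 2,"rx": 0,"ry": 0,"rz": 0,"jaw": 1.8},{"x": 0,"y": 0,"z": 1.5,"rx": 0,"ry": 0,"rz": 0,"jaw": 1.8},{"x": 0,"y": 0,"z": 0,"rx": 0,"ry": 0,"rz": 0,"jaw": 1.8}])

```text
clock: 39.7
tool_pos: [0.4827, -0.3875, 0.1386]
eef_rot: [0.023, 1.0, 0.001, -0.003]
contact_force: [-0.1, -0.2, -0.6]
opening: 0.289
finger_force: 30.0
```

send_rows(motion=[{"x": 0,"y": 0,"z": 0,"rx": 0,"ry": 0,"rz": 0,"jaw": 1.8},{"x": 0,"y": 0,"z": 0,"rx": 0,"ry": 0,"rz": 0,"jaw": 1.8},{"x": 0,"y": 0,"z": 0,"rx": 0,"ry": 0,"rz": 0,"jaw": 1.8},{"x": 0,"y": 0,"z": 0,"rx": 0,"ry": 0,"rz": 0,"jaw": 1.8},{"x": 0,"y": 0,"z": 0,"rx": 0,"ry": 0,"rz": 0,"jaw": 1.8}])

```text
clock: 40.2
tool_pos: [0.4851, -0.3877, 0.1415]
eef_rot: [0.023, 1.0, -0.0, -0.001]
contact_force: [-0.2, -0.3, 1.0]
opening: 0.293
finger_force: 30.0
```

```bash
python3 -c "
from h import *
s=snap('wrist','w17.png');np.save('w17.npy',s,allow_pickle=True);go([.4844,-.3873,.135],87.5)
p=get_state()['tool_pos']
b=orange(s)[0];print(b[:2]);m=b[2]
for z in(p[2]-.0375,p[2]-.0275):
  P=np.array([proj(s,[p[0]+.02*np.cos(k),p[1]+.02*np.sin(k),z]) for k in np.linspace(0,6.28,180)]);print(round(z,4),P.min(0),P.max(0))
print([(v,np.flatnonzero(m[v]).min(),np.flatnonzero(m[v]).max()) for v in range(219,260,6)])
print('stud pred tip',proj(s,[.4839,-.3863,.08]),'foot',proj(s,[.4839,-.3863,.008]))
t=snap('top');S=snap('scene')
for nm,q in(('top',t),('scene',S)):
  print(nm,[np.round(proj(q,[.4839,-.3863,z]),1) for z in(.008,.08)],[x[:2] for x in orange(q)])
"
```

```text
d_tool cm [0.05 0.04 0.64] at [ 0.4849 -0.3877  0.1414] z axis [-0.001 -0.    -1.   ] yaw 87.38 t 40.25 F [ 0.1  0.  -0.3] open 2.58 ff 30.0
rot tool [-0.    -0.001 -0.002]
([247, 218, 65, 95, 4940], [278.7, 266.9])
0.1039 [246.87526657 218.45602014] [308.53407652 275.16912384]
0.1139 [245.1762609  223.73908951] [310.13207494 283.04319581]
[(219, np.int64(272), np.int64(287)), (225, np.int64(259), np.int64(298)), (231, np.int64(254), np.int64(304)), (237, np.int64(251), np.int64(307)), (243, np.int64(249), np.int64(309)), (249, np.int64(247), np.int64(311)), (255, np.int64(255), np.int64(302))]
stud pred tip (np.float64(279.71323609494266), np.float64(232.83289542541024)) foot (np.float64(279.4492287290732), np.float64(205.78661884408322))
top [array([380., 238.]), array([385.8, 236.9])] [([323, 128, 32, 14, 104], [337.6, 134.8]), ([314, 140, 41, 12, 64], [334.2, 146.4])]
scene [array([362.5, 277.5]), array([365.8, 260.9])] [([361, 237, 16, 25, 279], [369.2, 249.7]), ([414, 236, 21, 36, 338], [424.6, 249.3])]
```

```bash
python3 -c "
from h import *
s=np.load('w17.npy',allow_pickle=True).item();g=s['img'].mean(2).astype(int)
print(list(range(264,296)))
for r in range(194,221,2): print(r,g[r,264:296])
for x,y in((.4839,-.3863),):
  for z in (.008,.02,.03):
    P=np.array([proj(s,[x+.006*np.cos(k),y+.006*np.sin(k),z]) for k in np.linspace(0,6.28,90)]);print(z,P.min(0),P.max(0))
"
```

```text
[264, 265, 266, 267, 268, 269, 270, 271, 272, 273, 274, 275, 276, 277, 278, 279, 280, 281, 282, 283, 284, 285, 286, 287, 288, 289, 290, 291, 292, 293, 294, 295]
194 [161 161 161 161 161 162 163 161 162 163 163 162 162 162 162 162 163 161
 162 161 161 160 159 160 160 159 162 160 161 161 162 161]
196 [162 162 162 162 163 162 164 163 163 162 161 161 161 161 161 162 161 161
 161 160 160 160 159 159 159 160 161 161 161 161 160 160]
198 [161 160 162 163 162 162 162 162 161 162 161 161 161 163 164 162 163 162
 162 160 159 159 159 159 159 159 160 161 161 160 160 160]
200 [160 161 161 161 162 161 161 161 161 163 164 158 119 106  77  72  73  87
 129 152 159 161 159 159 159 160 159 161 159 159 158 158]
202 [160 160 161 161 161 160 162 162 164 161 121  90  88  88  87  88  85  85
  85  85  80 107 157 161 160 160 160 159 157 157 157 157]
204 [161 160 160 161 161 162 162 164 160 117  95  90  89  87  87  87  86  84
  85  84  84  90 111 157 160 159 159 159 159 158 157 157]
206 [160 161 161 162 162 161 161 162 150 107  91  91  89  86  87  86  86  84
  84  85  85  86 113 159 161 159 160 159 158 158 158
[... 434 characters left out ...]
8 158 158 160 161 109  90  90  89  88  87  87  86  84
  83  85  84  83 110 158 162 160 158 159 159 158 159 159]
216 [160 159 159 159 159 158 159 161 161 110  89  92  90  88  89  87  87  84
  86  86  86  84 105 159 162 159 160 160 159 159 160 159]
218 [159 159 160 162 159 159 160 160 127  90  72  72  68  64  67  66  67  66
  67  70  71  78  90 155 161 162 164 164 163 162 161 161]
220 [160 159 128  92  71  65  57  57  59  58  57  59  59  58  59  59  58  59
  58  58  59  58  59  57  60  73  82 100 137 160 164 165]
0.008 [273.22244771 199.75566564] [285.67502469 211.73862007]
0.02 [272.99088307 203.0643234 ] [285.97578025 215.51222424]
0.03 [272.78223161 206.04713594] [286.24677854 218.91065981]
```

send_rows(motion=[{"x": 0.07,"y": 0.05,"z": 1,"rx": 0,"ry": 0,"rz": 0,"jaw": 1.8},{"x": 0,"y": 0,"z": 1,"rx": 0,"ry": 0,"rz": 0,"jaw": 1.8},{"x": 0,"y": 0,"z": 0.4,"rx": 0,"ry": 0,"rz": 0,"jaw": 1.8},{"x": 0,"y": 0,"z": 0.4,"rx": 0,"ry": 0,"rz": 0,"jaw": 1.8},{"x": 0,"y": 0,"z": 0,"rx": 0,"ry": 0,"rz": 0,"jaw": 1.8}])

```text
clock: 40.85
tool_pos: [0.4838, -0.387, 0.1123]
eef_rot: [0.023, 1.0, 0.0, -0.001]
contact_force: [0.4, -0.2, -1.4]
opening: 0.291
finger_force: 30.0
```

send_rows(motion=[{"x": 0,"y": 0,"z": 0.4,"rx": 0,"ry": 0,"rz": 0,"jaw": 1.8},{"x": 0,"y": 0,"z": 0.4,"rx": 0,"ry": 0,"rz": 0,"jaw": 1.8},{"x": 0,"y": 0,"z": 0.4,"rx": 0,"ry": 0,"rz": 0,"jaw": 1.8},{"x": 0,"y": 0,"z": 0,"rx": 0,"ry": 0,"rz": 0,"jaw": 1.8},{"x": 0,"y": 0,"z": 0,"rx": 0,"ry": 0,"rz": 0,"jaw": 1.8}])

```text
clock: 41.35
tool_pos: [0.484, -0.3872, 0.101]
eef_rot: [0.023, 1.0, 0.0, -0.001]
contact_force: [-0.3, 0.5, -0.5]
opening: 0.288
finger_force: 30.0
```

The sleeve is on the stud with no contact force. Lowering on.

send_rows(motion=[{"x": 0,"y": 0,"z": 0.9,"rx": 0,"ry": 0,"rz": 0,"jaw": 1.8},{"x": 0,"y": 0,"z": 0.9,"rx": 0,"ry": 0,"rz": 0,"jaw": 1.8},{"x": 0,"y": 0,"z": 0.9,"rx": 0,"ry": 0,"rz": 0,"jaw": 1.8},{"x": 0,"y": 0,"z": 0.9,"rx": 0,"ry": 0,"rz": 0,"jaw": 1.8},{"x": 0,"y": 0,"z": 0,"rx": 0,"ry": 0,"rz": 0,"jaw": 1.8}])

```text
clock: 41.85
tool_pos: [0.4839, -0.3868, 0.0636]
eef_rot: [0.023, 1.0, 0.001, -0.001]
contact_force: [0.3, 0.7, -0.4]
opening: 0.286
finger_force: 30.0
```

send_rows(motion=[{"x": 0,"y": 0,"z": 0.8,"rx": 0,"ry": 0,"rz": 0,"jaw": 1.8},{"x": 0,"y": 0,"z": 0.6,"rx": 0,"ry": 0,"rz": 0,"jaw": 1.8},{"x": 0,"y": 0,"z": 0.4,"rx": 0,"ry": 0,"rz": 0,"jaw": 1.8},{"x": 0,"y": 0,"z": 0.1,"rx": 0,"ry": 0,"rz": 0,"jaw": 1.8},{"x": 0,"y": 0,"z": 0,"rx": 0,"ry": 0,"rz": 0,"jaw": 1.8}])

```text
clock: 42.35
tool_pos: [0.4839, -0.3871, 0.046]
eef_rot: [0.023, 1.0, 0.0, -0.001]
contact_force: [0.4, -0.2, -0.9]
opening: 0.291
finger_force: 30.0
```

send_rows(motion=[{"x": 0,"y": 0,"z": 0.1,"rx": 0,"ry": 0,"rz": 0,"jaw": 1.8},{"x": 0,"y": 0,"z": 0,"rx": 0,"ry": 0,"rz": 0,"jaw": 3},{"x": 0,"y": 0,"z": 0,"rx": 0,"ry": 0,"rz": 0,"jaw": 4},{"x": 0,"y": 0,"z": 0,"rx": 0,"ry": 0,"rz": 0,"jaw": 4},{"x": 0,"y": 0,"z": 0,"rx": 0,"ry": 0,"rz": 0,"jaw": 4}])

```text
clock: 42.85
tool_pos: [0.4837, -0.3873, 0.0451]
eef_rot: [0.023, 1.0, 0.0, -0.001]
contact_force: [1.0, 0.4, -0.6]
opening: 0.454
finger_force: 0.0
```

send_rows(motion=[{"x": 0,"y": 0,"z": -2,"rx": 0,"ry": 0,"rz": 0,"jaw": 4},{"x": 0,"y": 0,"z": -4,"rx": 0,"ry": 0,"rz": 0,"jaw": 4},{"x": 0,"y": 0,"z": -4,"rx": 0,"ry": 0,"rz": 0,"jaw": 4},{"x": 0,"y": 0,"z": -3,"rx": 0,"ry": 0,"rz": 0,"jaw": 4},{"x": 0,"y": 0,"z": 0,"rx": 0,"ry": 0,"rz": 0,"jaw": 4}])

```text
clock: 43.35
tool_pos: [0.4867, -0.388, 0.1796]
eef_rot: [0.023, 1.0, -0.002, 0.003]
contact_force: [0.7, 0.9, -0.5]
opening: 0.451
finger_force: 0.0
```

send_rows(motion=[{"x": 0,"y": 0,"z": 0,"rx": 0,"ry": 0,"rz": 0,"jaw": 4},{"x": 0,"y": 0,"z": 0,"rx": 0,"ry": 0,"rz": 0,"jaw": 4},{"x": 0,"y": 0,"z": 0,"rx": 0,"ry": 0,"rz": 0,"jaw": 4},{"x": 0,"y": 0,"z": 0,"rx": 0,"ry": 0,"rz": 0,"jaw": 4},{"x": 0,"y": 0,"z": 0,"rx": 0,"ry": 0,"rz": 0,"jaw": 4}])

```text
clock: 43.85
tool_pos: [0.4839, -0.387, 0.1743]
eef_rot: [0.023, 1.0, 0.0, -0.001]
contact_force: [0.4, 0.7, -0.0]
opening: 0.453
finger_force: 0.0
```

```bash
python3 -c "
from h import *
s=snap('wrist','w18.png');go([.4844,-.3873,.15],87.5)
b=orange(s)[0];print(b[:2]);m=b[2]
for z,r in((.008,.02),(.018,.02),(.068,.013)):
  P=np.array([proj(s,[.4839+r*np.cos(k),-.3863+r*np.sin(k),z]) for k in np.linspace(0,6.28,180)]);print(z,P.min(0).round(1),P.max(0).round(1))
t=snap('top');I=t['img']
print([(v,int(I[v,325:352].mean())) for v in range(219,234)])
"
```

```text
d_tool cm [-0.05 -0.03  2.45] at [ 0.484  -0.387   0.1745] z axis [-0.002  0.001 -1.   ] yaw 87.38 t 43.9 F [ 0.3  0.1 -0.3] open 4.0 ff 0.0
rot tool [ 0.001 -0.002 -0.002]
([260, 180, 38, 48, 1155], [278.3, 200.5])
0.008 [259.9 180.4] [297.2 216.5]
0.018 [259.3 182.2] [297.8 219.4]
0.068 [263.8 201.4] [293.5 229.7]
[(219, 141), (220, 140), (221, 131), (222, 96), (223, 55), (224, 52), (225, 71), (226, 117), (227, 140), (228, 116), (229, 52), (230, 26), (231, 25), (232, 52), (233, 84)]
```

```bash
python3 -c "
from h import *
print(finish_job())"
```

```text
the job is handed in; nothing more can be done
None
```

I've handed the job in: both canisters (red and yellow; no blue was in the rack) are home in grooves, the carrier is against its stop, and the sleeve is fully down on the stud. My camera estimate of the carrier's travel came out about 7 mm short of the stated 85 mm, but it would not move at 35 N and its lug had passed the stud, so I took that as the stop.

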